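# Charge the grinding jar

### The job

One of the three identical closed storage cases holds a steel-cored grinding ball, which looks just like the plain plastic balls in the other two: lift the cases one by one, still closed, to feel which is the heavy one, and open only that case. Lower its ball and every small ceramic ball from the tray gently into the deep steel jar, never dropping or banging them in, and put the lid back on the case you opened. Leave the other two cases closed on the bench, and do not disturb the reagent bottle and the beaker.

Things in the scene. Friction and masses are not known exactly. Their poses are not given: they have to be found in the camera images.
- case_1: grey plastic storage case, open-topped box 64 (x) by 104 (y) by 54 mm high, walls and floor 4 mm, standing loose on the bench with its lid on; 0.13 kg empty. Origin: centre of its underside; z up, y along its length. Inside, four 5 mm high ribs on the floor keep the ball at the middle. Closed with lid and ball it weighs about 0.24 kg, the heavy one about 0.43 kg (each ball varies by up to 12%). Which of the three stands where changes.
- lid_1: grey lift-off lid of case_1, 0.04 kg: plate 64 (x) by 104 (y) by 4 mm with a 50 by 90 by 6 mm plug beneath that drops into the case (3 mm clearance all round) and a black grip bar 14 (x) by 40 (y) by 16 mm on top. Origin: centre of the plug's underside; plate from 6 to 10 mm above it, bar from 10 to 26 mm. Closed, its origin lies 48 mm above that of the case, so the bar's top is 74 mm above the bench.
- ball_1: white plastic-coated grinding ball, 40 mm in diameter, inside case_1; origin at its centre, 24 mm above the case's underside. One of the three has a steel core (0.26 kg), the others are plain plastic (0.07 kg); they look the same.
- case_2: grey plastic storage case, open-topped box 64 (x) by 104 (y) by 54 mm high, walls and floor 4 mm, standing loose on the bench with its lid on; 0.13 kg empty. Origin: centre of its underside; z up, y along its length. Inside, four 5 mm high ribs on the floor keep the ball at the middle. Closed with lid and ball it weighs about 0.24 kg, the heavy one about 0.43 kg (each ball varies by up to 12%). Which of the three stands where changes.
- lid_2: grey lift-off lid of case_2, 0.04 kg: plate 64 (x) by 104 (y) by 4 mm with a 50 by 90 by 6 mm plug beneath that drops into the case (3 mm clearance all round) and a black grip bar 14 (x) by 40 (y) by 16 mm on top. Origin: centre of the plug's underside; plate from 6 to 10 mm above it, bar from 10 to 26 mm. Closed, its origin lies 48 mm above that of the case, so the bar's top is 74 mm above the bench.
- ball_2: white plastic-coated grinding ball, 40 mm in diameter, inside case_2; origin at its centre, 24 mm above the case's underside. One of the three has a steel core (0.26 kg), the others are plain plastic (0.07 kg); they look the same.
- case_3: grey plastic storage case, open-topped box 64 (x) by 104 (y) by 54 mm high, walls and floor 4 mm, standing loose on the bench with its lid on; 0.13 kg empty. Origin: centre of its underside; z up, y along its length. Inside, four 5 mm high ribs on the floor keep the ball at the middle. Closed with lid and ball it weighs about 0.24 kg, the heavy one about 0.43 kg (each ball varies by up to 12%). Which of the three stands where changes.
- lid_3: grey lift-off lid of case_3, 0.04 kg: plate 64 (x) by 104 (y) by 4 mm with a 50 by 90 by 6 mm plug beneath that drops into the case (3 mm clearance all round) and a black grip bar 14 (x) by 40 (y) by 16 mm on top. Origin: centre of the plug's underside; plate from 6 to 10 mm above it, bar from 10 to 26 mm. Closed, its origin lies 48 mm above that of the case, so the bar's top is 74 mm above the bench.
- ball_3: white plastic-coated grinding ball, 40 mm in diameter, inside case_3; origin at its centre, 24 mm above the case's underside. One of the three has a steel core (0.26 kg), the others are plain plastic (0.07 kg); they look the same.
- jar: deep round steel grinding jar, open at the top, standing loose on the bench, 1.2 kg: 128 mm outside diameter, 64 mm high, 4 mm wall, 5 mm floor, so 120 mm inside diameter and 59 mm deep. Origin: centre of its underside, z up.
- tray: low aluminium tray, fixed, 170 (x) by 190 (y) mm, 14 mm high in all, floor 4 mm thick (so the rim stands 10 mm above the floor), walls 4 mm thick; holds the small balls. Origin: centre of its underside, z up.
- bead_1: small white ceramic ball, 32 mm in diameter, 0.05 kg, lying loose in the tray; origin at its centre, 20 mm above the bench there. Two to four of these small balls are present in a run.
- bead_2: small white ceramic ball, 32 mm in diameter, 0.05 kg, lying loose in the tray; origin at its centre, 20 mm above the bench there. Two to four of these small balls are present in a run.
- bead_3: small white ceramic ball, 32 mm in diameter, 0.05 kg, lying loose in the tray; origin at its centre, 20 mm above the bench there. Two to four of these small balls are present in a run.
- bead_4: small white ceramic ball, 32 mm in diameter, 0.05 kg, lying loose in the tray; origin at its centre, 20 mm above the bench there. Two to four of these small balls are present in a run.
- reagent: bystander: amber reagent bottle, 62 mm diameter, 120 mm high, loose; origin at the centre of its underside. Not to be disturbed.
- beaker: bystander: small glass beaker, 52 mm diameter, 70 mm high, loose; origin at the centre of its underside. Not to be disturbed.
Not all that is in view belongs to the job. Leave any green or red look-alike of the case_3 alone.

How it is judged:
On the way, in this order (a step that is already met when the one before it is completed fails the run):
1. the heavy case, the one whose ball bears on it with over 1.5 N, is lifted clear of the bench while closed (((height (world z) of case_1 above 0.015 m and (horizontal distance between lid_1 and case_1 below 0.009 m and z of lid_1 in the frame of case_1 between 0.044 and 0.052 m and angle between the z axis of lid_1 and the z axis of case_1, either way round below 0.08 rad) and contact force between ball_1 and case_1 above 1.5 N) or (height (world z) of case_2 above 0.015 m and (horizontal distance between lid_2 and case_2 below 0.009 m and z of lid_2 in the frame of case_2 between 0.044 and 0.052 m and angle between the z axis of lid_2 and the z axis of case_2, either way round below 0.08 rad) and contact force between ball_2 and case_2 above 1.5 N) or (height (world z) of case_3 above 0.015 m and (horizontal distance between lid_3 and case_3 below 0.009 m and z of lid_3 in the frame of case_3 between 0.044 and 0.052 m and angle between the z axis of lid_3 and the z axis of case_3, either way round below 0.08 rad) and contact force between ball_3 and case_3 above 1.5 N))), for 0.2 s.
2. its ball is lifted out of the case ((z of ball_1 in the frame of case_1 above 0.065 m or z of ball_2 in the frame of case_2 above 0.065 m or z of ball_3 in the frame of case_3 above 0.065 m)), for 0.1 s.
3. that ball lies in the jar (((horizontal distance between ball_1 and jar below 0.055 m and z of ball_1 in the frame of jar below 0.062 m and linear speed of ball_1 below 0.05 m/s) or (horizontal distance between ball_2 and jar below 0.055 m and z of ball_2 in the frame of jar below 0.062 m and linear speed of ball_2 below 0.05 m/s) or (horizontal distance between ball_3 and jar below 0.055 m and z of ball_3 in the frame of jar below 0.062 m and linear speed of ball_3 below 0.05 m/s))), for 0.2 s.
At the end, for the whole second after the job is handed in: The heavy ball and all small balls lie at rest in the jar (within 55 mm of its axis, below its rim); the jar stands upright; all three cases stand flat on the bench, lids seated (within 9 mm of centre, down on the rim), the light balls still in theirs (((horizontal distance between ball_1 and jar below 0.055 m and z of ball_1 in the frame of jar below 0.062 m and linear speed of ball_1 below 0.05 m/s and distance between ball_2 and case_2 below 0.04 m and distance between ball_3 and case_3 below 0.04 m) or (horizontal distance between ball_2 and jar below 0.055 m and z of ball_2 in the frame of jar below 0.062 m and linear speed of ball_2 below 0.05 m/s and distance between ball_1 and case_1 below 0.04 m and distance between ball_3 and case_3 below 0.04 m) or (horizontal distance between ball_3 and jar below 0.055 m and z of ball_3 in the frame of jar below 0.062 m and linear speed of ball_3 below 0.05 m/s and distance between ball_1 and case_1 below 0.04 m and distance between ball_2 and case_2 below 0.04 m)) and horizontal distance between each of bead_1, bead_2, bead_3, bead_4 and jar below 0.055 m and z of each of bead_1, bead_2, bead_3, bead_4 in the frame of jar below 0.062 m and linear speed of each of bead_1, bead_2, bead_3, bead_4 below 0.05 m/s and horizontal distance between lid_1 and case_1 below 0.009 m and z of lid_1 in the frame of case_1 between 0.044 and 0.052 m and angle between the z axis of lid_1 and the z axis of case_1, either way round below 0.08 rad and angle between each of case_1, case_2, case_3, jar's own z axis and vertical below 0.05 rad and height (world z) of each of case_1, case_2, case_3, jar below 0.006 m and linear speed of each of case_1, lid_1, case_2, lid_2, case_3, lid_3 below 0.02 m/s and horizontal distance between lid_2 and case_2 below 0.009 m and z of lid_2 in the frame of case_2 between 0.044 and 0.052 m and angle between the z axis of lid_2 and the z axis of case_2, either way round below 0.08 rad and horizontal distance between lid_3 and case_3 below 0.009 m and z of lid_3 in the frame of case_3 between 0.044 and 0.052 m and angle between the z axis of lid_3 and the z axis of case_3, either way round below 0.08 rad); the robot touches nothing.
It fails at once if a light case is opened (its lid is off, and the ball lying in it bears on it with under 1.2 N) (((z of lid_1 in the frame of case_1 above 0.078 m or horizontal distance between lid_1 and case_1 above 0.045 m) and distance between ball_1 and case_1 below 0.04 m and contact force between ball_1 and case_1 between 0.3 and 1.2 N and contact force between ball_1 and the fingers below 0.02 N) or ((z of lid_2 in the frame of case_2 above 0.078 m or horizontal distance between lid_2 and case_2 above 0.045 m) and distance between ball_2 and case_2 below 0.04 m and contact force between ball_2 and case_2 between 0.3 and 1.2 N and contact force between ball_2 and the fingers below 0.02 N) or ((z of lid_3 in the frame of case_3 above 0.078 m or horizontal distance between lid_3 and case_3 above 0.045 m) and distance between ball_3 and case_3 below 0.04 m and contact force between ball_3 and case_3 between 0.3 and 1.2 N and contact force between ball_3 and the fingers below 0.02 N)).
It fails at once if a ball is dropped or banged into the jar (over 0.8 m/s inside it, as after a fall of 3 cm, or contact with the jar over 80 N for a 40 mm ball, 30 N for a small one) (contact force between jar and ball_1 above 80 N or contact force between jar and ball_2 above 80 N or contact force between jar and ball_3 above 80 N or contact force between jar and bead_1 above 30 N or contact force between jar and bead_2 above 30 N or contact force between jar and bead_3 above 30 N or contact force between jar and bead_4 above 30 N or (horizontal distance between ball_1 and jar below 0.064 m and z of ball_1 in the frame of jar below 0.064 m and linear speed of ball_1 above 0.8 m/s) or (horizontal distance between ball_2 and jar below 0.064 m and z of ball_2 in the frame of jar below 0.064 m and linear speed of ball_2 above 0.8 m/s) or (horizontal distance between ball_3 and jar below 0.064 m and z of ball_3 in the frame of jar below 0.064 m and linear speed of ball_3 above 0.8 m/s) or (horizontal distance between bead_1 and jar below 0.064 m and z of bead_1 in the frame of jar below 0.064 m and linear speed of bead_1 above 0.8 m/s) or (horizontal distance between bead_2 and jar below 0.064 m and z of bead_2 in the frame of jar below 0.064 m and linear speed of bead_2 above 0.8 m/s) or (horizontal distance between bead_3 and jar below 0.064 m and z of bead_3 in the frame of jar below 0.064 m and linear speed of bead_3 above 0.8 m/s) or (horizontal distance between bead_4 and jar below 0.064 m and z of bead_4 in the frame of jar below 0.064 m and linear speed of bead_4 above 0.8 m/s)).
It fails at once if the reagent bottle or the beaker is moved more than 40 mm (distance of any of reagent, beaker from where it was at the start of the episode above 0.04 m).
Of bead_1, bead_2, bead_3, bead_4 only 2 to 4 are there at a start; the rules pass over those that are not, and their reading is None.
At some moment in a run one of bead_1, bead_2, bead_3, bead_4 may be knocked a few centimetres aside while the robot is not near it.
It also fails if it takes over 210 s, if anything falls off the work surface, if the arm or the gripper's body presses on something with over 40 N, if the wrist force passes 120 N, or if a joint passes its speed limit or range.

### The arm

A 7-joint arm with a two-finger parallel gripper is mounted at the origin on the work surface. World frame = base frame: x ahead of the robot, y to its left, z up, the work surface at z = 0. Lengths are in m, angles in rad, forces in N, time in s.
With the tool pointing down it reaches from about 0.425 to 0.95 m from the base axis. Payload 16.7 kg.
Tool frame: the origin (TCP) lies on the centre line of the jaws, within the pads' length; the fingertips stand 11 mm ahead of it and the grasp point (between the pads) lies 8 mm behind it (robot.tcp_to_tips is the distance from the TCP to the fingertips, in m); z points along the fingers, y is the line along which they close (so a half turn about z gives the same grasp; the last joint's range is limited). The gripper opens to 94 mm and grips with 3 to 60 N. Pads are 16 mm wide; open, the fingers measure 119 mm over their backs; the gripper's body (75 mm by 177 mm) begins 78 mm behind the grasp point.
Start: joints at [0.989, 0.426, 0.074, 1.606, -0.034, 1.111, -0.067], TCP at [0.283, -0.613, 0.177] pointing down, gripper open.
Joint ranges: [-2.85, 2.85], [-0.5, 2.14], [-1.23, 1.37], [0.21, 2.46], [-1.02, 4.16], [0.16, 2.05], [-2.73, 2.73]. Speed limits (rad/s): [1.89, 1.89, 2.39, 2.39, 3.01, 3.01, 3.01].

### API

Orientations are given as a unit quaternion [w, x, y, z].
In Python, from rig import robot gives the robot as it stands.
- The arm moves only by the tool drive_tool, never from a script. Its argument "series" is a list of rows, each a list of 4 numbers: the shift along the world's x, y, z as a fraction of full scale, then the turn about the world's z as a fraction of full scale. In form: [[dx, dy, dz, spin], ...]. A call has 1 to 8 rows; each row is the pose to reach, as a shift and turn from the pose commanded when the call began, turning the shorter way round; what a row does not reach only later rows make up. Full scale, the value 1, is 120 mm for a shift and 360 degrees for a turn. A row lasts 1/8 s, in which the tool goes at most 62.5 mm and 10.7 degrees, less where a joint would pass 70% of its speed; a pose out of reach is approached as far as the arm can. A call with a number of a shift or a turn outside -1 to 1 is refused whole. A call with a gripper value outside its range is refused whole. "hand" is the closure, from -1 (fully open) to 1 (shut), set as the call begins (left out, the last holds). The fingers move at their own pace and stop on an object; "squeeze" is the grip in N (left out, the last holds). Time passes only in rows, so rows that repeat a pose let the fingers close. It gives the time, the measured TCP pose, the force, the opening and the grip force at its end, in the units of the state.
- robot.get_state(): the state, without advancing time (a new reading comes with each control period).
- robot.camera(name): name is "scene" or "side" or "wrist"; returns a dict with "frame" (384x512x3 uint8, red, green, blue), "mtx" (3x3 intrinsics, pixels), "D" ([k1, k2, p1, p2, k3] as OpenCV has them; the pictures are not rectified), "rvec" (rotation vector, rad) and "tvec" (3), from world to camera coordinates, as OpenCV has them; the wrist camera has in their place "tool_from_camera" (4x4, takes a point from camera to tool coordinates, whose origin is the TCP and whose axes are the flange's). Camera axes: x right, y down, z forward; pixel columns grow to the right and rows downward; lengths in m; the calibration is good to about 2 mm. A picture is of the moment at which its call begins: read the wrist's pose just before it. There is no depth.
- robot.finish_job(): hands the job in; it is judged then, once.
Trained networks look in a picture, given as the dict that the camera call returned (one of the last four; its "shot" number tells which), for a name from the list of things; names that differ only in an ending like _2 or _b are one class to them, and where a whole thing is asked for, a point or a joint stands for the part that bears it (a point fixed in the world has none). Each returns a list of dicts, best first, with "p" (0 to 1); they miss things now and then, are a little off and sometimes report something else, mostly with a low value. They report only what shows in the picture. A call takes as long as a camera call. They do not tell look-alikes from the thing itself.
- robot.masks_of(name, picture): "region" (384x512 bool, what is visible of it) and "bbox" ([centre column, centre row, width, height] in pixels, round what is visible of it).
The state is a dict: "time_s": time; "qpos": joint angles; "qd": joint speeds; "effort": joint torques, N m; "ee_pos": TCP position; "eef_rot": TCP orientation; "ft_force": force on the tool from outside, world axes, zero at the start; "torque": the same for the moment, N m; "opening": opening from 0.0 (shut) to 1.0 (fully open); "gripper_force": force on a finger pad.
Only numpy, scipy, OpenCV 4.12 (cv2) and the standard library are available. Lean on these libraries where they do the work, as an engineer would, in place of code of your own. Each camera call takes 0.05 s, during which the arm holds its last target. There are 200 camera calls.

## Working session

There is one attempt and no reset: what is moved stays moved. The work goes in short steps, Python scripts to look and compute and a tool call to move; the robot and the scene stay as the last step left them, time stands still between calls to the robot, and variables do not carry over. Pictures are saved under pics/ and viewed, at most 14 in all, crops included, and the job is handed in when it is done.

Besides the shell and the picture viewer there is one more tool, called after ">>>" by a JSON object that holds its "fn" and its "kwargs". drive_tool: Moves the arm, as the interface text tells. Its arguments: {"type":"object","properties":{"series":{"type":"array","items":{"type":"array","items":{"type":"number"}}},"hand":{"type":"number"},"squeeze":{"type":"number"}},"required":["series"]}

```bash
mkdir -p pics
cat > h.py <<'E'
import numpy as np, cv2
from rig import robot
def shot(n,save=None):
    st=robot.get_state(); p=robot.camera(n)
    if save: cv2.imwrite('pics/'+save,cv2.cvtColor(p['frame'],cv2.COLOR_RGB2BGR))
    if 'rvec' in p and p['rvec'] is not None:
        R=cv2.Rodrigues(np.array(p['rvec'],float))[0]; t=np.array(p['tvec'],float).ravel()
        p['C']=-R.T@t; p['Rw']=R.T
    else:
        w,x,y,z=st['eef_rot']
        from scipy.spatial.transform import Rotation as Ro
        T=np.eye(4);T[:3,:3]=Ro.from_quat([x,y,z,w]).as_matrix();T[:3,3]=st['ee_pos']
        M=T@np.array(p['tool_from_camera']); p['C']=M[:3,3];p['Rw']=M[:3,:3]
    return p
def toz(p,uv,z):
    uv=np.array(uv,float).reshape(-1,1,2)
    n=cv2.undistortPoints(uv,np.array(p['mtx'],float),np.array(p['D'],float)).reshape(-1,2)
    d=np.c_[n,np.ones(len(n))]@p['Rw'].T
    return p['C']+d*((z-p['C'][2])/d[:,2])[:,None]
def proj(p,X):
    R=p['Rw'].T
    return cv2.projectPoints(np.array(X,float).reshape(-1,1,3),cv2.Rodrigues(R)[0],-R@p['C'],np.array(p['mtx'],float),np.array(p['D'],float))[0].reshape(-1,2)
E
python3 - <<'E'
from h import *
a=shot('scene','s0.png');b=shot('side','d0.png')
print(a['C'],b['C'])
for p,n in((a,'scene'),(b,'side')):
    for name in['case_1','lid_1','jar','tray','bead_1','reagent','beaker']:
        print(n,name,[(np.round(d['bbox']).tolist(),round(d['p'],2)) for d in robot.masks_of(name,p)])
print(robot.get_state())
E
```

```text
[1.01748306 0.69421561 0.63895192] [0.09736861 0.64604358 0.70444192]
scene case_1 [([265.0, 185.0, 33.0, 22.0], 0.8), ([275.0, 155.0, 28.0, 24.0], 0.79), ([238.0, 158.0, 32.0, 17.0], 0.78), ([196.0, 173.0, 21.0, 19.0], 0.64), ([258.0, 135.0, 28.0, 19.0], 0.57)]
scene lid_1 [([263.0, 172.0, 32.0, 22.0], 0.91), ([191.0, 161.0, 22.0, 15.0], 0.63), ([238.0, 151.0, 26.0, 16.0], 0.5), ([197.0, 174.0, 23.0, 15.0], 0.29)]
scene jar [([229.0, 204.0, 45.0, 45.0], 0.91), ([319.0, 266.0, 89.0, 69.0], 0.25)]
scene tray [([317.0, 264.0, 92.0, 68.0], 0.64)]
scene bead_1 [([296.0, 245.0, 13.0, 13.0], 0.64), ([304.0, 270.0, 16.0, 15.0], 0.5)]
scene reagent [([205.0, 244.0, 34.0, 48.0], 0.83)]
scene beaker [([228.0, 136.0, 9.0, 21.0], 0.48)]
side case_1 [([381.0, 169.0, 39.0, 33.0], 0.96), ([356.0, 190.0, 35.0, 39.0], 0.9), ([273.0, 160.0, 37.0, 25.0], 0.84), ([317.0, 181.0, 29.0, 23.0], 0.84), ([294.0, 208.0, 33.0, 28.0], 0.7)]
side lid_1 [([276.0, 149.0, 35.0, 15.0], 0.87), ([316.0, 167.0, 25.0, 22.0], 0.87), ([297.0, 195.0, 35.0, 25.0], 0.6)]
side jar [([236.0, 197.0, 44.0, 43.0], 0.73)]
side tray
[... 291 characters left out ...]
 0.98851211,  0.42606387,  0.0738815 ,  1.60600832, -0.03407754,
        1.11080313, -0.06709807]), 'qd': array([ 1.62327562e-03,  1.40699190e-03, -4.96589002e-04, -2.51927138e-06,
       -4.96438844e-04,  2.70293511e-04, -6.34064404e-04]), 'effort': array([-2.39647994e-05, -9.35452724e+01,  3.66246969e+00, -4.54530895e+01,
       -4.89581935e-02,  1.27810804e-02,  6.16199281e-05]), 'ee_pos': array([ 0.28306536, -0.612734  ,  0.17678668]), 'eef_rot': array([-1.50351163e-05,  9.76681593e-01,  2.14692955e-01,  7.28705837e-06]), 'ft_force': array([-0.0329977 , -0.93752385,  0.58251692]), 'torque': array([ 0.01458454, -0.04197052, -0.05144393]), 'gripper_force': 0.0, 'opening': 1.00025978383269}
```

Run:
```python
import cv2
s=cv2.imread('pics/s0.png');d=cv2.imread('pics/d0.png')
cv2.imwrite('pics/s1.png',cv2.resize(s[110:310,160:380],(792,720))[:600])
cv2.imwrite('pics/s1.png',cv2.resize(s[120:310,170:380],None,fx=3.15,fy=3.15,interpolation=2))
cv2.imwrite('pics/d1.png',cv2.resize(d[130:335,135:405],None,fx=2.9,fy=2.9,interpolation=2))
```

```text
(no output)
```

View pics/s1.png

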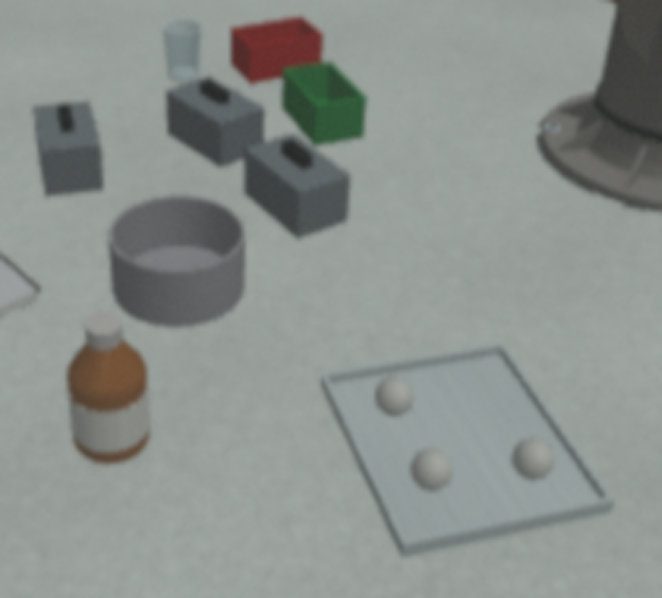

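View pics/d1.png

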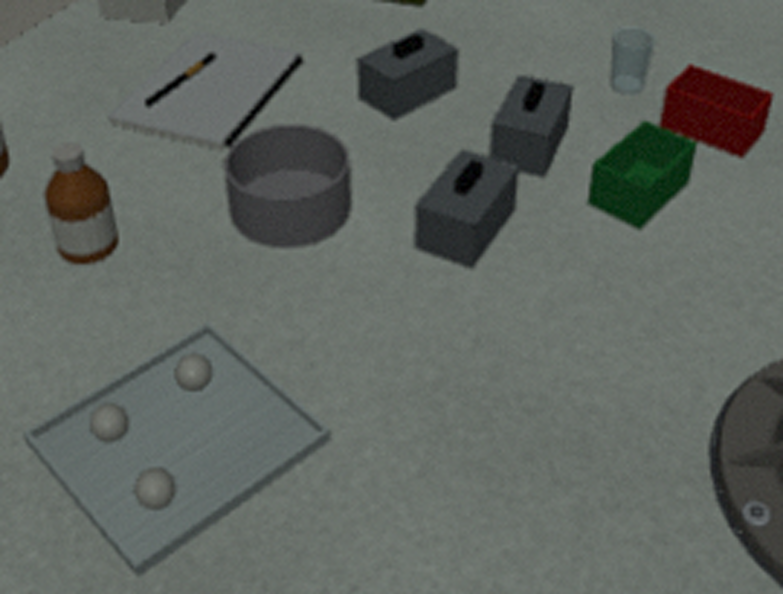

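Three closed grey cases with black bars are seen, at scene (191,158), (238,149) and (264,169). The red (258,135) and green (275,155) boxes are look-alikes without bars. There are three beads in the tray. Next: positions.

```bash
cat >> h.py <<'E'
def tri(p,u,q,v):
    def ray(p,u):
        a=toz(p,u,0.)[0]; d=a-p['C']; return p['C'],d/np.linalg.norm(d)
    c1,d1=ray(p,u);c2,d2=ray(q,v)
    s=np.linalg.lstsq(np.c_[d1,-d2],c2-c1,rcond=None)[0]
    return ((c1+s[0]*d1)+(c2+s[1]*d2))/2
E
python3 - <<'E'
from h import *
a=shot('scene');b=shot('side')
for n,u,v in(('A',(190.6,157.5),(275.7,145.9)),('B',(238.3,148.9),(319.5,162.8)),('C',(264.3,168.6),(296.7,190.7))):
    print(n,tri(a,u,b,v).round(3),toz(a,u,.07).round(3),toz(b,v,.07).round(3))
# bar axis (dark pixels)
for p,L in((a,((190.6,157.5),(238.3,148.9),(264.3,168.6))),(b,((275.7,145.9),(319.5,162.8),(296.7,190.7)))):
    g=p['frame'].max(2)
    for u in L:
        x,y=map(round,u); w=g[y-9:y+10,x-9:x+10]; ys,xs=np.where(w<w.min()+22)
        P=toz(p,np.c_[xs+x-9,ys+y-9],.07)[:,:2]; c=P.mean(0); e=np.linalg.svd(P-c)[2][0]
        print(len(P),c.round(3),np.degrees(np.arctan2(e[1],e[0])).round(1))
for p in(a,b):
  for name,z in(('jar',.064),('tray',.007),('bead_1',.02),('reagent',.06),('beaker',.035)):
    for d in robot.masks_of(name,p):
        ys,xs=np.where(d['region']); print(name,round(d['p'],2),toz(p,[xs.mean(),ys.mean()],z).round(3))
S=lambda x,y:(x/3.15+170,y/3.15+120)
D=lambda x,y:(x/2.9+135,y/2.9+130)
print('jar rim',toz(a,[S(111,245),S(243,245),S(177,200),S(177,290)],.064).round(3),'side',toz(b,[D(228,178),D(350,178),D(289,127)],.064).round(3))
print('tray corners',toz(a,[S(323,379),S(502,349),S(610,507),S(404,550)],.014).round(3))
print('glass',toz(a,[S(182,75)],0),toz(b,[D(628,90)],0))
print('bottle',toz(a,[S(109,455)],0),toz(b,[D(86,257)],0))
print('beads s',toz(a,[S(393,396),S(432,469),S(533,458)],.02).round(3))
print('beads d',toz(b,[D(194,371),D(109,422),D(155,488)],.02).round(3))
E
```

```text
A [ 0.614 -0.316  0.064] [[ 0.618 -0.305  0.07 ]] [[ 0.61  -0.309  0.07 ]]
B [ 0.44  -0.287  0.067] [[ 0.444 -0.279  0.07 ]] [[ 0.439 -0.284  0.07 ]]
C [ 0.439 -0.12   0.067] [[ 0.443 -0.114  0.07 ]] [[ 0.438 -0.118  0.07 ]]
24 [ 0.617 -0.308] 70.6
34 [ 0.446 -0.281] 83.5
46 [ 0.444 -0.116] 78.7
46 [ 0.612 -0.31 ] 84.1
38 [ 0.44  -0.281] 100.9
58 [ 0.439 -0.116] 94.7
jar 0.69 [[ 0.638 -0.021  0.064]]
tray 0.83 [[0.53  0.252 0.007]]
tray 0.43 [[ 0.438 -0.121  0.007]]
tray 0.24 [[0.743 0.047 0.007]]
bead_1 0.67 [[0.575 0.265 0.02 ]]
bead_1 0.56 [[0.549 0.186 0.02 ]]
bead_1 0.51 [[0.501 0.298 0.02 ]]
bead_1 0.48 [[ 0.625 -0.281  0.02 ]]
reagent 0.6 [[0.766 0.103 0.06 ]]
beaker 0.64 [[ 0.381 -0.469  0.035]]
jar 0.41 [[ 0.41  -0.047  0.064]]
tray 0.6 [[0.521 0.249 0.007]]
bead_1 0.45 [[0.502 0.299 0.02 ]]
bead_1 0.44 [[0.551 0.186 0.02 ]]
reagent 0.79 [[0.75  0.099 0.06 ]]
beaker 0.82 [[ 0.388 -0.469  0.035]]
jar rim [[ 0.678 -0.07   0.064]
 [ 0.574 -0.008  0.064]
 [ 0.589 -0.107  0.064]
 [ 0.659  0.021  0.064]] side [[ 0.648 -0.006  0.064]
 [ 0.542 -0.065  0.064]
 [ 0.644 -0.109  0.064]]
tray corners [[0.583 0.135 0.014]
 [0.425 0.185 0.014]
 [0.482 0.362 0.014]
 [0.638 0.313 0.014]]
glass [[ 0.38757551 -0.46084377  0.        ]] [[ 3.81385636e-01 -4.53086659e-01 -1.11022302e-16]]
bottle [[0.77064424 0.10792229 0.        ]] [[7.50329459e-01 1.05416751e-01 1.11022302e-16]]
beads s [[0.549 0.187 0.02 ]
 [0.575 0.267 0.02 ]
 [0.5   0.299 0.02 ]]
beads d [[0.549 0.186 0.02 ]
 [0.575 0.266 0.02 ]
 [0.501 0.299 0.02 ]]
```

>>> {"fn": "drive_tool", "kwargs": {"series": [[0.1, 0.3, 0.3, 0.03], [0.3, 0.6, 0.6, 0.06], [0.6, 1, 1, 0.09], [0.6, 1, 1, 0.09]], "hand": -1}}

```text
time_s: 1.9
ee_pos: [0.358, -0.491, 0.2999]
eef_rot: [0.002, 0.877, 0.481, 0.001]
ft_force: [0.5, -0.5, 0.2]
opening: 0.998
gripper_force: 0.0
```

>>> {"fn": "drive_tool", "kwargs": {"series": [[0.3, 0.4, 0.0, 0.03], [0.6, 0.8, 0.0, 0.06], [0.6, 1, 0, 0.09], [0.6, 1, 0, 0.09]]}}

```text
time_s: 2.4
ee_pos: [0.4272, -0.3717, 0.2965]
eef_rot: [-0.0, 0.709, 0.705, -0.0]
ft_force: [0.7, -0.6, -0.1]
opening: 0.999
gripper_force: 0.0
```

>>> {"fn": "drive_tool", "kwargs": {"series": [[0.3, 0.4, 0.0, 0.0], [0.6, 0.8, 0.0, 0.0], [0.6, 1, 0, 0], [0.6, 1, 0, 0], [0.6, 1, 0, 0]]}}

```text
time_s: 3.02
ee_pos: [0.4982, -0.2548, 0.2966]
eef_rot: [-0.0, 0.711, 0.703, -0.0]
ft_force: [-0.8, -0.5, 0.7]
opening: 1.001
gripper_force: 0.0
```

Run:
```python
from h import *
p=shot('wrist','w0.png');print(robot.get_state()['ee_pos'],p['C'],p['Rw'])
```

```text
[ 0.49828624 -0.25478983  0.29660961] [ 0.49980086 -0.1759336   0.50588407] [[ 9.99947364e-01 -9.63543141e-03 -3.52520089e-03]
 [-1.02285433e-02 -9.63093207e-01 -2.68973702e-01]
 [-8.03419368e-04  2.68995602e-01 -9.63141070e-01]]
```

View pics/w0.png

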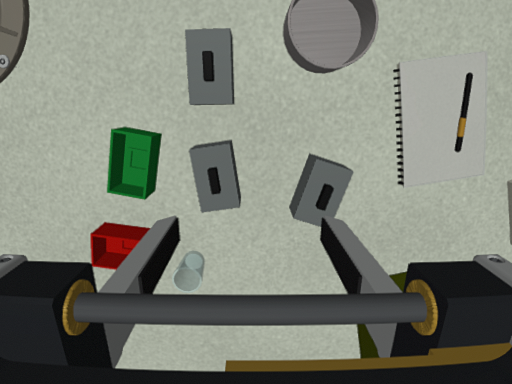

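The wrist view shows the closed cases at (209,66), (215,177) and (321,190), the jar at (331,30), the green box at (134,163) and the beaker at (189,270).

```bash
cat >> h.py <<'E'
def bar(p,u,z=.074,r=22,thr=32):
    g=p['frame'].max(2); x,y=map(round,u); x0=max(x-r,0);y0=max(y-r,0); w=(g[y0:y+r,x0:x+r]<thr).astype(np.uint8)
    n,l,st,c=cv2.connectedComponentsWithStats(w); k=1+np.argmax(st[1:,4]); ys,xs=np.where(l==k)
    P=toz(p,np.c_[xs+x0,ys+y0],z)[:,:2].astype(np.float32); (c,s,ang)=cv2.minAreaRect(P)
    if s[0]<s[1]: ang+=90
    e=np.linalg.svd(P-P.mean(0))[2][0]
    return np.round(c,4),np.round(s,4),round((np.degrees(np.arctan2(e[1],e[0])))%180,1),len(P)
E
python3 - <<'E'
from h import *
p=shot('wrist')
for u in((208,66),(214,180),(324,197)): print(bar(p,u))
for name in('lid_1','case_1'):
  for d in robot.masks_of(name,p):
    m=d['region'].astype(np.uint8); ys,xs=np.where(m)
    P=toz(p,np.c_[xs,ys],.058)[:,:2].astype(np.float32); (c,s,a)=cv2.minAreaRect(P)
    print(name,round(d['p'],2),d['bbox'],np.round(c,4),np.round(s,3),round(a,1))
for d in robot.masks_of('jar',p): print(d['bbox'],d['p'])
E
```

```text
(array([ 0.4418, -0.1197]), array([0.0135, 0.0386]), np.float32(90.3), 281)
(array([ 0.4441, -0.2845]), array([0.0135, 0.0396]), np.float32(96.8), 220)
(array([ 0.6133, -0.3123]), array([0.0396, 0.016 ]), np.float32(72.9), 245)
lid_1 0.83 [208.6, 66.0, 43.5, 83.2] [ 0.4407 -0.1195] [0.104 0.064] 90.0
lid_1 0.81 [324.8, 191.6, 57.1, 67.1] [ 0.6154 -0.3132] [0.105 0.066] 71.4
lid_1 0.71 [213.4, 178.4, 54.4, 64.5] [ 0.4431 -0.2858] [0.067 0.107] 8.6
case_1 0.88 [133.3, 163.6, 53.6, 69.3] [ 0.3154 -0.2597] [0.111 0.079] 78.6
case_1 0.67 [118.8, 246.9, 59.6, 50.6] [ 0.2721 -0.4044] [0.089 0.101] 82.1
case_1 0.64 [313.2, 184.3, 45.1, 62.2] [ 0.5857 -0.2905] [0.109 0.046] 49.8
case_1 0.59 [215.4, 169.6, 47.8, 57.7] [ 0.4654 -0.2607] [0.052 0.11 ] 39.9
case_1 0.49 [227.8, 70.1, 15.2, 70.2] [ 0.4737 -0.1243] [0.099 0.017] 80.8
[330.8, 37.0, 98.7, 72.9] 0.86
[207.4, 68.1, 45.1, 82.0] 0.63
```

>>> {"fn": "drive_tool", "kwargs": {"series": [[0.48, -0.24, 0, -0.025], [0.965, -0.483, 0, -0.0475], [0.965, -0.483, -0.4, -0.0475], [0.965, -0.483, -0.8, -0.0475], [0.965, -0.483, -1, -0.0475]]}}

```text
time_s: 3.9
ee_pos: [0.6136, -0.3107, 0.1735]
eef_rot: [-0.002, 0.807, 0.591, -0.001]
ft_force: [0.7, -0.2, -0.1]
opening: 1.003
gripper_force: 0.0
```

>>> {"fn": "drive_tool", "kwargs": {"series": [[0, 0, -0.15, 0], [0, 0, -0.3, 0], [0, 0, -0.3, 0]]}}

```text
time_s: 4.28
ee_pos: [0.6143, -0.3106, 0.1398]
eef_rot: [-0.001, 0.807, 0.591, -0.0]
ft_force: [-0.5, -0.0, 0.5]
opening: 1.0
gripper_force: 0.0
```

Run:
```python
from h import *
p=shot('wrist','w1.png')
w,x,y,z=robot.get_state()['eef_rot'];print(robot.get_state()['ee_pos'],np.degrees(2*np.arctan2(y,x))-90)
for d in robot.masks_of('lid_1',p):
    print(d['bbox'],d['p'])
    try: print(bar(p,d['bbox'][:2],r=45))
    except Exception as e: print(e)
```

```text
[ 0.61487129 -0.31077634  0.14088207] -17.511651659739215
[253.2, 185.4, 64.3, 100.4] 0.81
(array([ 0.6159, -0.3126]), array([0.0408, 0.0127]), np.float32(70.5), 519)
[35.5, 61.1, 68.2, 122.2] 0.73
(array([ 0.4454, -0.1218]), array([0.0216, 0.043 ]), np.float32(93.1), 919)
[93.0, 207.0, 98.0, 103.0] 0.71
(array([ 0.4473, -0.2851]), array([0.0213, 0.0385]), np.float32(96.6), 684)
[130.3, 345.9, 27.3, 48.0] 0.5
(array([ 0.4037, -0.4623]), array([0.0974, 0.1214]), np.float32(127.2), 2293)
```

View pics/w1.png

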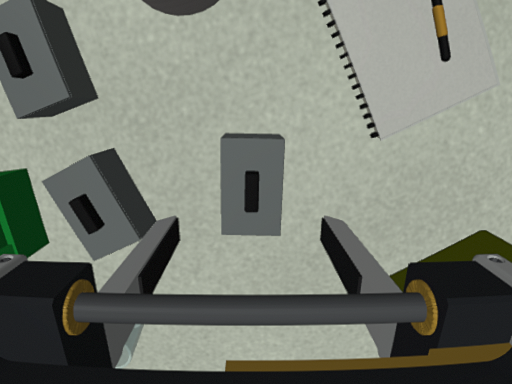

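>>> {"fn": "drive_tool", "kwargs": {"series": [[0.01, -0.01, -0.35, -0.002], [0.01, -0.01, -0.7, -0.002], [0.01, -0.01, -0.97, -0.002], [0.01, -0.01, -0.97, -0.002]]}}

```text
time_s: 4.88
ee_pos: [0.6152, -0.3115, 0.0232]
eef_rot: [-0.001, 0.81, 0.586, -0.001]
ft_force: [0.8, 0.7, 0.6]
opening: 1.001
gripper_force: 0.0
```

>>> {"fn": "drive_tool", "kwargs": {"series": [[0, 0, 0, 0], [0, 0, 0, 0], [0, 0, 0, 0], [0, 0, 0, 0], [0, 0, 0, 0], [0, 0, 0, 0]], "hand": 1, "squeeze": 25}}

```text
time_s: 5.62
ee_pos: [0.6167, -0.3122, 0.0254]
eef_rot: [0.001, 0.81, 0.586, 0.0]
ft_force: [-0.6, -1.0, 7.2]
opening: 0.672
gripper_force: 28.5
```

>>> {"fn": "drive_tool", "kwargs": {"series": [[0, 0, 0.1, 0], [0, 0, 0.2, 0], [0, 0, 0.3, 0], [0, 0, 0.3, 0], [0, 0, 0.3, 0], [0, 0, 0.3, 0], [0, 0, 0.3, 0]]}}

```text
time_s: 6.5
ee_pos: [0.6159, -0.3118, 0.0599]
eef_rot: [-0.0, 0.81, 0.586, -0.0]
ft_force: [-0.1, -0.2, -0.7]
opening: 0.674
gripper_force: 25.0
```

```bash
cat > wt.py <<'E'
from h import *
F=[]
for i in range(4):
    s=robot.get_state(); F.append(np.r_[s['ft_force'],s['effort'][1],s['gripper_force'],s['ee_pos'][2]]); robot.camera('side')
print(np.mean(F,0).round(3),np.std(F,0).round(2))
E
python3 wt.py
```

```text
[ 1.60000e-01 -5.08000e-01 -2.32000e-01 -1.04114e+02  2.49980e+01
  6.00000e-02] [0.5  0.35 0.33 0.06 0.   0.  ]
```

Run:
```python
from h import *
d=shot('side')['frame'];s=shot('scene')['frame'];w=shot('wrist')['frame']
f=lambda x:cv2.resize(x,(400,300),interpolation=cv2.INTER_CUBIC)
o=np.vstack([np.hstack([f(d[110:185,230:330]),f(s[125:200,150:250])]),np.hstack([f(w),f(d)])])
cv2.imwrite('pics/c1.png',o[:,:,::-1])
```

```text
(no output)
```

View pics/c1.png

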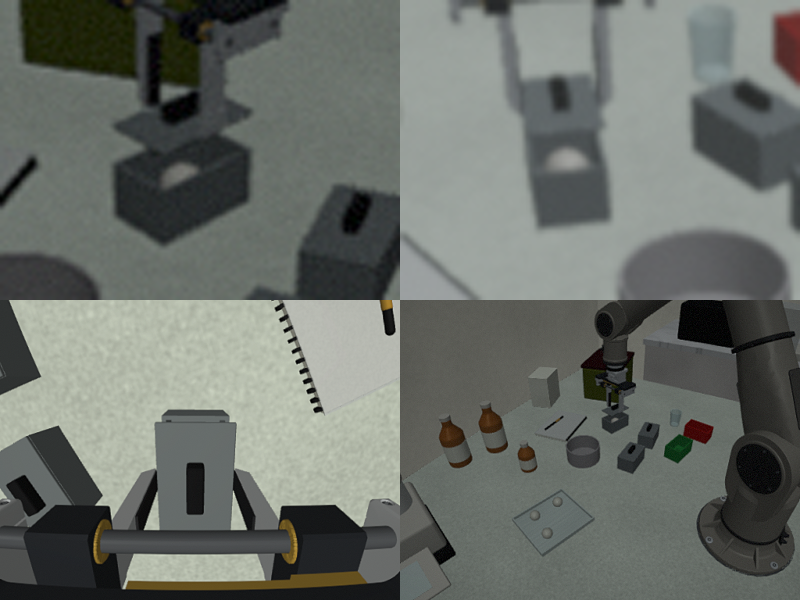

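```bash
python3 - <<'E'
from h import *
# crop px: side x/4+230,y/4+110 ; scene (x-400)/4+150,y/4+125
a=shot('scene');b=shot('side')
S=lambda x,y:((x-400)/4+150,y/4+125); D=lambda x,y:(x/4+230,y/4+110)
print('bar',tri(a,S(560,95),b,D(182,107)).round(4))
# project lid plate corners for candidate lid heights
c=np.array([.615,-.3125]);e=np.array([np.cos(np.radians(72)),np.sin(np.radians(72))]);n=np.array([e[1],-e[0]])
for z in(.058,.075,.09):
    X=[np.r_[c+i*.032*n+j*.052*e,z] for i,j in((1,1),(1,-1),(-1,-1),(-1,1))]
    print(z,((proj(a,X)-[150,125])*4+[400,0]).round(0).tolist(),((proj(b,X)-[230,110])*4).round(0).tolist())
E
ls
```

```text
bar [ 0.6138 -0.3145  0.0997]
0.058 [[531.0, 171.0], [520.0, 114.0], [593.0, 107.0], [608.0, 163.0]] [[109.0, 160.0], [197.0, 118.0], [248.0, 145.0], [160.0, 189.0]]
0.075 [[529.0, 153.0], [518.0, 97.0], [591.0, 90.0], [607.0, 145.0]] [[108.0, 142.0], [197.0, 102.0], [249.0, 128.0], [160.0, 171.0]]
0.09 [[527.0, 137.0], [517.0, 82.0], [590.0, 75.0], [606.0, 129.0]] [[108.0, 127.0], [197.0, 86.0], [250.0, 113.0], [160.0, 155.0]]
h.py
pics
wt.py
```

The lid came up alone because the pads' upper ends caught its plate. I'll set it straight back down, then grip the case lower.

>>> {"fn": "drive_tool", "kwargs": {"series": [[0, 0, -0.1, 0], [0, 0, -0.2, 0], [0, 0, -0.3, 0], [0, 0, -0.3, 0], [0, 0, -0.3, 0]]}}

```text
time_s: 7.58
ee_pos: [0.6155, -0.3117, 0.0234]
eef_rot: [-0.001, 0.81, 0.586, -0.0]
ft_force: [0.0, -0.2, -4.6]
opening: 0.675
gripper_force: 25.0
```

>>> {"fn": "drive_tool", "kwargs": {"series": [[0, 0, 0, 0], [0, 0, 0, 0], [0, 0, 0, 0], [0, 0, 0, 0]], "hand": -1}}

```text
time_s: 8.07
ee_pos: [0.6161, -0.312, 0.0245]
eef_rot: [0.0, 0.81, 0.586, 0.0]
ft_force: [0.3, 0.4, -0.7]
opening: 0.999
gripper_force: 0.0
```

Run:
```python
from h import *
d=shot('side')['frame'];s=shot('scene')['frame'];w=shot('wrist')['frame']
print(robot.get_state()['ee_pos'],robot.get_state()['ft_force'])
f=lambda x:cv2.resize(x,(400,300),interpolation=cv2.INTER_CUBIC)
o=np.vstack([np.hstack([f(d[110:185,230:330]),f(s[125:200,150:250])]),np.hstack([f(w),f(w[150:300,150:350])])])
cv2.imwrite('pics/c2.png',o[:,:,::-1])
```

```text
[ 0.61610045 -0.31190711  0.02442054] [ 0.67791571  0.15506428 -0.1519175 ]
```

View pics/c2.png

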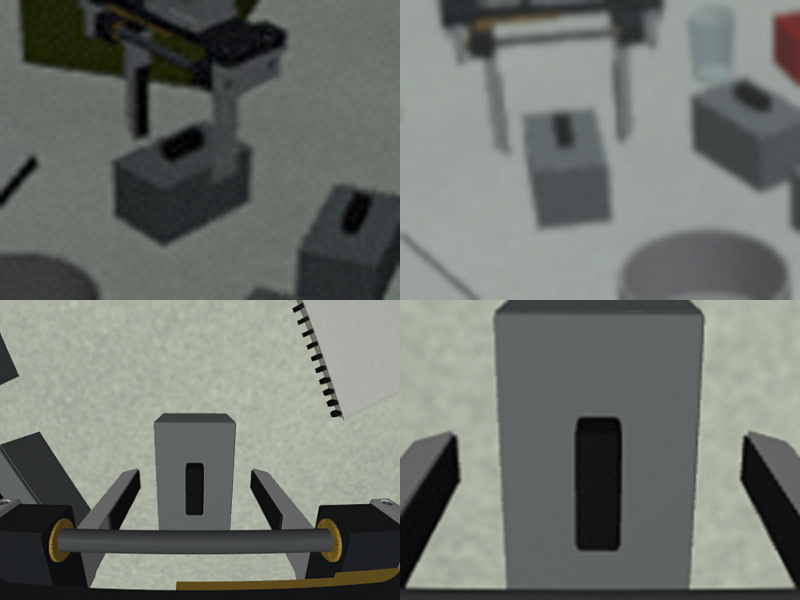

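The lid is seated again, with the bar at (195,488) in the wrist view. I'll go lower and squeeze harder.

>>> {"fn": "drive_tool", "kwargs": {"series": [[0, 0, -0.05, 0], [0, 0, -0.08, 0], [0, 0, -0.08, 0]]}}

```text
time_s: 8.6
ee_pos: [0.6157, -0.3117, 0.0142]
eef_rot: [-0.0, 0.81, 0.586, -0.0]
ft_force: [-0.8, 0.4, -0.0]
opening: 1.001
gripper_force: 0.0
```

>>> {"fn": "drive_tool", "kwargs": {"series": [[0, 0, 0, 0], [0, 0, 0, 0], [0, 0, 0, 0], [0, 0, 0, 0], [0, 0, 0, 0], [0, 0, 0, 0]], "hand": 1, "squeeze": 40}}

```text
time_s: 9.35
ee_pos: [0.616, -0.3119, 0.0149]
eef_rot: [-0.0, 0.81, 0.586, -0.0]
ft_force: [-1.1, 0.9, 3.0]
opening: 0.678
gripper_force: 40.0
```

>>> {"fn": "drive_tool", "kwargs": {"series": [[0, 0, 0.03, 0], [0, 0, 0.06, 0], [0, 0, 0.09, 0], [0, 0, 0.09, 0], [0, 0, 0.09, 0], [0, 0, 0.09, 0]]}}

```text
time_s: 10.1
ee_pos: [0.6159, -0.3118, 0.0254]
eef_rot: [-0.0, 0.81, 0.586, -0.0]
ft_force: [-0.4, 0.6, -3.7]
opening: 0.676
gripper_force: 40.0
```

```bash
python3 wt.py
python3 - <<'E'
from h import *
d=shot('side')['frame'];s=shot('scene')['frame']
f=lambda x:cv2.resize(x,(400,300),interpolation=cv2.INTER_CUBIC)
cv2.imwrite('pics/c3.png',np.hstack([f(d[110:185,230:330]),f(s[125:200,150:250])])[:,:,::-1])
E
```

```text
[-2.5900e-01  3.3000e-01 -4.1860e+00 -1.0856e+02  3.9995e+01  2.5000e-02] [0.22 0.28 0.31 0.05 0.   0.  ]
```

View pics/c3.png

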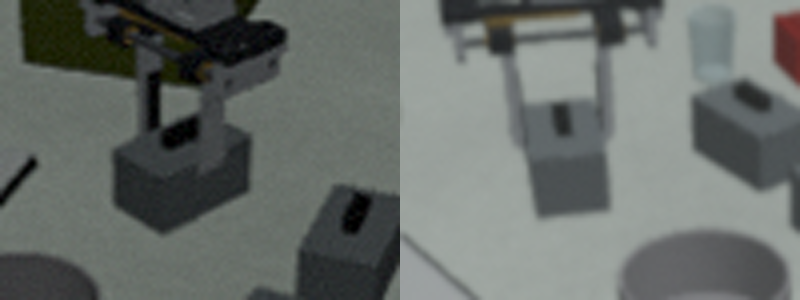

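The case is lifted closed and weighs 4.2 N, so it is the heavy one (a light case would be about 2.4 N). I'll lift it clear, hold, and set it down.

>>> {"fn": "drive_tool", "kwargs": {"series": [[0, 0, 0.07, 0], [0, 0, 0.14, 0], [0, 0, 0.16, 0], [0, 0, 0.16, 0], [0, 0, 0.16, 0], [0, 0, 0.16, 0], [0, 0, 0.16, 0], [0, 0, 0.16, 0]]}}

```text
time_s: 11.4
ee_pos: [0.616, -0.3119, 0.0446]
eef_rot: [-0.0, 0.81, 0.586, -0.0]
ft_force: [0.5, 0.4, -3.1]
opening: 0.678
gripper_force: 40.0
```

>>> {"fn": "drive_tool", "kwargs": {"series": [[0, 0, -0.07, 0], [0, 0, -0.14, 0], [0, 0, -0.19, 0], [0, 0, -0.23, 0], [0, 0, -0.25, 0], [0, 0, -0.25, 0], [0, 0, -0.25, 0]]}}

```text
time_s: 12.28
ee_pos: [0.6162, -0.3119, 0.0149]
eef_rot: [0.0, 0.81, 0.586, 0.0]
ft_force: [-0.9, -0.3, -2.5]
opening: 0.675
gripper_force: 40.0
```

>>> {"fn": "drive_tool", "kwargs": {"series": [[0, 0, 0, 0], [0, 0, 0, 0], [0, 0, 0, 0], [0, 0, 0, 0]], "hand": -1}}

```text
time_s: 12.78
ee_pos: [0.6161, -0.312, 0.0148]
eef_rot: [0.0, 0.81, 0.586, 0.0]
ft_force: [0.2, 0.2, 0.2]
opening: 0.996
gripper_force: 0.0
```

>>> {"fn": "drive_tool", "kwargs": {"series": [[0, 0, 0.3, 0], [0, 0, 0.7, 0], [0, 0, 1, 0], [0, 0, 1, 0], [0, 0, 1, 0]]}}

```text
time_s: 13.4
ee_pos: [0.6157, -0.3118, 0.1342]
eef_rot: [-0.0, 0.81, 0.586, -0.0]
ft_force: [0.4, -0.7, -0.6]
opening: 1.002
gripper_force: 0.0
```

Run:
```python
from h import *
p=shot('wrist','w2.png')
w,x,y,z=robot.get_state()['eef_rot'];print(robot.get_state()['ee_pos'],np.degrees(2*np.arctan2(y,x))-90)
for d in robot.masks_of('lid_1',p)[:3]:
    ys,xs=np.where(d['region']);P=toz(p,np.c_[xs,ys],.058)[:,:2].astype(np.float32)
    print(d['bbox'],d['p'],bar(p,d['bbox'][:2],r=40),cv2.minAreaRect(P))
```

```text
[ 0.61544131 -0.31168505  0.13363203] -18.22192201843717
[31.5, 61.9, 63.0, 123.7] 0.79 (array([ 0.4457, -0.1227]), array([0.0415, 0.0214]), np.float32(82.0), 760) ((0.4421859085559845, -0.11934112012386322), (0.10641012340784073, 0.0665283203125), 89.2462158203125)
[252.4, 185.6, 69.4, 101.2] 0.72 (array([ 0.6165, -0.3129]), array([0.0401, 0.0124]), np.float32(71.3), 538) ((0.6161374449729919, -0.31388208270072937), (0.10459630936384201, 0.0650661364197731), 71.5414047241211)
```

>>> {"fn": "drive_tool", "kwargs": {"series": [[0.005, -0.01, -0.25, 0], [0.005, -0.01, -0.45, 0], [0.005, -0.01, -0.51, 0], [0.005, -0.01, -0.51, 0]], "hand": -0.2}}

```text
time_s: 14.0
ee_pos: [0.6164, -0.3129, 0.0731]
eef_rot: [-0.001, 0.81, 0.586, -0.0]
ft_force: [0.2, 0.3, 0.6]
opening: 0.617
gripper_force: 0.0
```

>>> {"fn": "drive_tool", "kwargs": {"series": [[0, 0, 0, 0], [0, 0, 0, 0], [0, 0, 0, 0], [0, 0, 0, 0], [0, 0, 0, 0], [0, 0, 0, 0]], "hand": 1, "squeeze": 20}}

```text
time_s: 14.75
ee_pos: [0.6167, -0.3131, 0.0735]
eef_rot: [-0.0, 0.81, 0.586, -0.0]
ft_force: [1.0, -0.0, 0.6]
opening: 0.015
gripper_force: 0.0
```

>>> {"fn": "drive_tool", "kwargs": {"series": [[0, 0, 0.1, 0], [0, 0, 0.3, 0], [0, 0, 0.5, 0], [0, 0, 0.5, 0]]}}

```text
time_s: 15.25
ee_pos: [0.6179, -0.3136, 0.1364]
eef_rot: [0.002, 0.81, 0.586, 0.001]
ft_force: [-0.8, -0.5, -0.3]
opening: 0.007
gripper_force: 0.0
```

Run:
```python
from h import *
d=shot('side');w=shot('wrist')
for n in('ball_1','lid_1','jar'): print(n,[(x['bbox'],x['p']) for x in robot.masks_of(n,d)[:4]])
f=lambda x:cv2.resize(x,(400,300),interpolation=cv2.INTER_CUBIC)
cv2.imwrite('pics/c4.png',np.hstack([f(d['frame'][90:210,210:370]),f(w['frame'])])[:,:,::-1])
```

```text
ball_1 [([233.2, 194.3, 44.1, 43.4], 0.58)]
lid_1 [([276.6, 148.8, 32.0, 12.1], 0.87), ([319.2, 166.9, 26.0, 20.1], 0.66), ([296.4, 194.6, 34.3, 21.9], 0.57), ([202.6, 257.4, 12.0, 10.1], 0.2)]
jar [([236.6, 196.2, 40.3, 36.9], 0.9), ([318.7, 165.7, 27.6, 17.0], 0.24)]
```

View pics/c4.png

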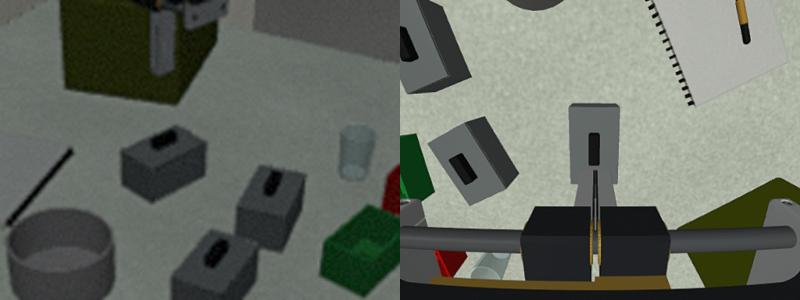

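Run:
```python
from h import *
print(robot.tcp_to_tips, robot.get_state()['ee_pos'])
a=shot('scene');b=shot('side');w=shot('wrist')
e=robot.get_state()['ee_pos']
for dz in(-.011,.03):
    X=[e+[0,0,dz]]; print(dz,proj(a,X),proj(b,X),proj(w,X))
f=lambda x:cv2.resize(x,(400,400),interpolation=cv2.INTER_CUBIC)
cv2.imwrite('pics/c5.png',np.hstack([f(b['frame'][80:180,230:330]),f(a['frame'][90:190,150:250])])[:,:,::-1])
```

```text
0.011 [ 0.61621395 -0.31292797  0.13278026]
-0.011 [[188.79139927 142.69546598]] [[274.56996164 131.32645958]] [[249.29152076 208.86874006]]
0.03 [[187.78364637 131.33710419]] [[274.64769101 120.18099766]] [[249.12939724 229.73475889]]
```

View pics/c5.png

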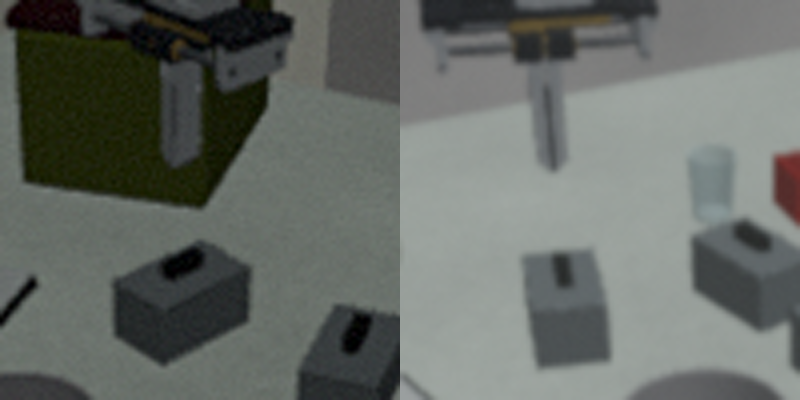

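Run:
```python
from h import *
a=shot('scene');b=shot('side');w=shot('wrist')
for z in(.013,.03,.048,.06): print(z,proj(a,[[.616,-.312,z]]))
# closed tip triangulation
print(tri(a,(188.3,132.5),b,(275.5,122)))
e=robot.get_state()['ee_pos']
print(proj(w,[e+[0,0,d] for d in(-.02,-.011,0,.015,.025)]))
g=w['frame'][190:250,225:275].astype(int).sum(2)//3
print(g[::3,18:32])
```

```text
0.013 [[191.51273583 170.9370261 ]]
0.03 [[191.14188746 166.72801851]]
0.048 [[190.74280856 162.20010602]]
0.06 [[190.47300751 159.13984954]]
[ 0.61408384 -0.31478092  0.15692852]
[[249.24278103 205.23048226]
 [249.21736018 208.90575443]
 [249.18362907 213.78403819]
 [249.13216729 221.22997925]
 [249.09375985 226.78978954]]
[[ 15  21  24  22  22  19  20  21  20  21  20  17  16  54]
 [ 19  21  22  22  20  21  20  20  20  22  19  18  15  53]
 [ 16  20  22  18  20  24  21  19  20  20  21  18  16  54]
 [ 17  20  21  23  21  21  20  21  22  20  18  16  16  53]
 [ 20  21  21  23  21  19  22  21  21  20  22  17  15  52]
 [ 18  21  21  20  20  22  21  19  21  18  20  17  15  53]
 [ 19  21  22  21  20  22  17  21  19  19  18  16  19  74]
 [ 27  16  18  17  19  17  16  16  18  15  18  15  24  89]
 [102 103 102 103 104 103 103 103 103 103 102 103 102 102]
 [103 103 105 104  81  74  85  78  75  84 103 104 103 103]
 [101 103 105 106  60  21  33  35  20  39  99 106 103 103]
 [103 104 106 106  60  22  35  39  19  41  99 105 103 102]
 [103 103 105 107  57  20  35  38  19  40 100 106 104 103]
 [104 103 105 107  52  13  33  37  17  26  99 106 104 102]
 [103 103 106 107  52  18  34  37  18  26  99 106 104 103]
 [103 103 105 102  48  15  36  38  18  27  98 105 104 103]
 [103 104 105  92  41  17  53  60  26  22  82 104 103 103]
 [104 104 105  89  40  17  50  57  26  19  78 103 104 103]
 [103 104 105  89  40  17  51  57  25  20  79 103 105 103]
 [103 105 105  84  36  16  52  59  25  18  78 103 104 103]]
```

The measured fingertips sit about 24 mm above the reported TCP z, not 11 mm below it, so the closing passed above the bar. I'll use tips = ee_z + 24 mm from here.

>>> {"fn": "drive_tool", "kwargs": {"series": [[0, 0, 0, 0], [0, 0, 0, 0], [0, 0, 0, 0], [0, 0, -0.25, 0], [0, 0, -0.5, 0], [0, 0, -0.7, 0], [0, 0, -0.78, 0], [0, 0, -0.78, 0]], "hand": -0.2}}

```text
time_s: 16.8
ee_pos: [0.6166, -0.313, 0.0399]
eef_rot: [-0.0, 0.81, 0.586, -0.0]
ft_force: [-0.6, 0.8, 0.7]
opening: 0.598
gripper_force: 0.0
```

>>> {"fn": "drive_tool", "kwargs": {"series": [[0, 0, 0, 0], [0, 0, 0, 0], [0, 0, 0, 0], [0, 0, 0, 0], [0, 0, 0, 0], [0, 0, 0, 0]], "hand": 1, "squeeze": 20}}

```text
time_s: 17.55
ee_pos: [0.6167, -0.3131, 0.0401]
eef_rot: [0.0, 0.81, 0.586, 0.0]
ft_force: [-0.3, 0.5, 3.0]
opening: 0.148
gripper_force: 20.0
```

>>> {"fn": "drive_tool", "kwargs": {"series": [[0, 0, 0.15, 0], [0, 0, 0.4, 0], [0, 0, 0.6, 0], [0, 0.3, 0.6, 0], [0, 0.65, 0.6, 0], [0, 1, 0.6, 0], [0, 1, 0.6, 0]]}}

```text
time_s: 18.42
ee_pos: [0.6175, -0.1891, 0.1135]
eef_rot: [0.0, 0.809, 0.588, 0.001]
ft_force: [0.7, -0.3, 0.0]
opening: 0.146
gripper_force: 20.0
```

>>> {"fn": "drive_tool", "kwargs": {"series": [[0, 0.11, -0.3, 0], [0, 0.11, -0.6, 0], [0, 0.11, -0.85, 0], [0, 0.11, -0.95, 0], [0, 0.11, -0.95, 0]]}}

```text
time_s: 19.05
ee_pos: [0.6169, -0.181, -0.0014]
eef_rot: [0.0, 0.81, 0.586, -0.0]
ft_force: [-0.3, -0.5, 0.2]
opening: 0.146
gripper_force: 26.1
```

Run:
```python
from h import *
d=shot('side');s=shot('scene');print(robot.get_state()['ee_pos'],robot.get_state()['ft_force'])
f=lambda x:cv2.resize(x,(400,400),interpolation=cv2.INTER_CUBIC)
cv2.imwrite('pics/c6.png',np.hstack([f(d['frame'][120:220,220:320]),f(s['frame'][135:235,180:280])])[:,:,::-1])
for p in(d,s):
  for x in robot.masks_of('jar',p)[:1]:
    ys,xs=np.where(x['region']); print(x['bbox'],x['p'])
```

```text
[ 0.61689144 -0.18111088 -0.00135091] [ 0.51641566 -2.03775724 -0.07496734]
[227.7, 202.6, 46.6, 42.5] 0.69
```

View pics/c6.png

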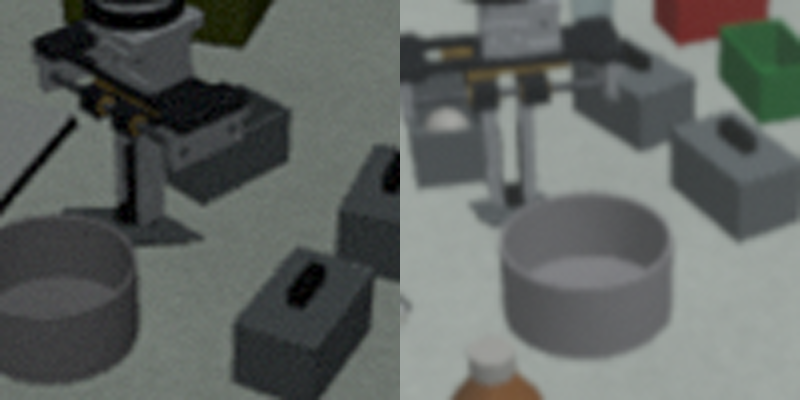

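The lid is near the bench beside the jar, and the open case with its ball is behind it. I'll lower the last few mm and release.

>>> {"fn": "drive_tool", "kwargs": {"series": [[0, 0, -0.03, 0], [0, 0, -0.05, 0], [0, 0, -0.05, 0]]}}

```text
time_s: 19.62
ee_pos: [0.6183, -0.1798, -0.0057]
eef_rot: [0.001, 0.81, 0.586, 0.001]
ft_force: [-4.6, 1.7, 23.0]
opening: 0.151
gripper_force: 30.6
```

>>> {"fn": "drive_tool", "kwargs": {"series": [[0, 0, 0, 0], [0, 0, 0, 0], [0, 0, 0, 0], [0, 0, 0.4, 0], [0, 0, 0.9, 0], [0, 0, 1, 0]], "hand": -0.2}}

```text
time_s: 20.38
ee_pos: [0.6187, -0.1802, 0.116]
eef_rot: [0.002, 0.81, 0.586, 0.002]
ft_force: [-0.8, 0.5, -0.3]
opening: 0.6
gripper_force: 0.0
```

>>> {"fn": "drive_tool", "kwargs": {"series": [[0, -0.3, 0, 0], [0, -0.6, 0, 0], [0, -0.6, 0, 0], [0, -0.6, 0, 0]]}}

```text
time_s: 20.88
ee_pos: [0.6164, -0.2512, 0.1112]
eef_rot: [-0.001, 0.81, 0.586, -0.0]
ft_force: [0.1, -0.0, 0.8]
opening: 0.601
gripper_force: 0.0
```

Run:
```python
from h import *
p=shot('wrist','w3.png');print(robot.get_state()['ee_pos'])
for n in('lid_1','ball_1','jar','case_1'): print(n,[(x['bbox'],x['p']) for x in robot.masks_of(n,p)[:4]])
```

```text
[ 0.61654878 -0.25070003  0.11139372]
lid_1 [([38.1, 117.8, 76.3, 135.7], 0.92), ([89.2, 245.9, 75.7, 51.7], 0.6), ([177.4, 29.9, 146.9, 59.8], 0.45)]
ball_1 [([266.9, 238.9, 34.7, 33.1], 0.6)]
jar [([177.2, 30.8, 145.6, 60.5], 0.94)]
case_1 [([268.9, 241.2, 63.1, 111.6], 0.75), ([111.3, 236.6, 100.1, 72.1], 0.71), ([27.6, 256.4, 55.3, 68.3], 0.68), ([68.0, 107.6, 77.2, 112.5], 0.63)]
```

View pics/w3.png

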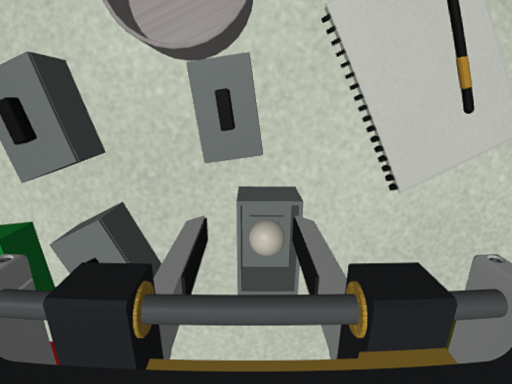

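The lid lies on the bench at (225,108), with the open case and its ball at (267,239). The ball has to be gripped along the case's length, so the gripper turns 90°.

Run:
```python
from h import *
p=shot('wrist');s=robot.get_state();print(s['qpos'].round(2),s['ee_pos'])
w,x,y,z=s['eef_rot'];print('tool y',np.degrees(2*np.arctan2(y,x))-90)
b=robot.masks_of('ball_1',p)[0]['bbox'];print(b,toz(p,b[:2],.024))
c,r=cv2.minEnclosingCircle(np.argwhere(robot.masks_of('ball_1',p)[0]['region'])[:,::-1].astype(np.float32));print(c,r,toz(p,c,.024))
# case rim at .054 : outer corners picked: far left/right outer top corners
print('rim',toz(p,[(238,202),(301,202)],.054),)
print('lid bar',bar(p,(225,108),z=.026,r=30))
g=shot('wrist')
J=robot.masks_of('jar',p)[0]['region']
```

```text
[ 0.49  0.48 -0.27  1.67  0.15  1.01 -0.15] [ 0.61682903 -0.25118929  0.11198836]
tool y -18.17344733285512
[265.1, 235.9, 35.5, 33.8] [[ 0.61503456 -0.31277041  0.024     ]]
(265.6052551269531, 237.46490478515625) 19.049076080322266 [[ 0.61500563 -0.31475673  0.024     ]]
rim [[ 0.6035173  -0.25693847  0.054     ]
 [ 0.66117537 -0.27581364  0.054     ]]
lid bar (array([ 0.6174, -0.1712]), array([0.0384, 0.013 ]), np.float32(80.1), 526)
```

>>> {"fn": "drive_tool", "kwargs": {"series": [[-0.01, -0.2, 0.1, 0.029], [-0.01, -0.4, 0.1, 0.058], [-0.01, -0.523, 0.1, 0.087], [-0.01, -0.523, 0.1, 0.116], [-0.01, -0.523, 0.1, 0.145], [-0.01, -0.523, 0.1, 0.174], [-0.01, -0.523, 0.1, 0.203], [-0.01, -0.523, 0.1, 0.232]]}}

```text
time_s: 22.38
ee_pos: [0.6154, -0.3147, 0.124]
eef_rot: [-0.0, 0.211, 0.977, -0.0]
ft_force: [-0.1, -0.3, -0.3]
opening: 0.597
gripper_force: 0.0
```

>>> {"fn": "drive_tool", "kwargs": {"series": [[0, 0, 0, 0.02], [0, 0, 0, 0.02], [0, 0, 0, 0.02]]}}

```text
time_s: 22.75
ee_pos: [0.6154, -0.3147, 0.124]
eef_rot: [-0.0, 0.154, 0.988, -0.0]
ft_force: [-0.7, 0.0, -0.6]
opening: 0.603
gripper_force: 0.0
```

Run:
```python
from h import *
p=shot('wrist','w4.png');s=robot.get_state();print(s['qpos'].round(2),s['ee_pos'])
w,x,y,z=s['eef_rot'];print('tool y',np.degrees(2*np.arctan2(y,x))-90)
for d in robot.masks_of('ball_1',p):
    b=d['bbox'];print(d['p'],b,toz(p,b[:2],.024))
print('tips', proj(p,[s['ee_pos']+[0,0,.024]]))
```

```text
[ 0.8   0.57 -0.6   1.58  0.35  1.1   1.37] [ 0.61546385 -0.31466819  0.12398087]
tool y 72.34718760847048
0.68 [251.6, 177.2, 38.5, 35.1] [[ 0.61289351 -0.31083981  0.024     ]]
tips [[248.49444642 224.76164468]]
```

View pics/w4.png

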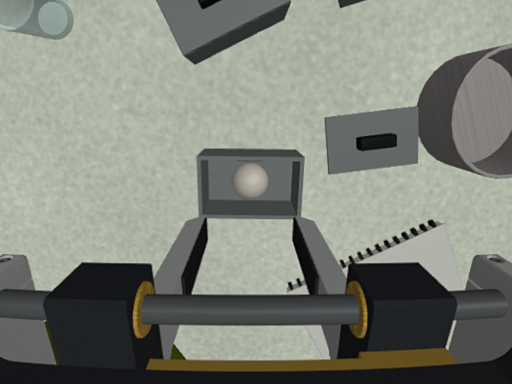

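>>> {"fn": "drive_tool", "kwargs": {"series": [[-0.008, 0.012, -0.2, 0], [-0.008, 0.012, -0.4, 0], [-0.008, 0.012, -0.55, 0], [-0.008, 0.012, -0.55, 0]]}}

```text
time_s: 23.35
ee_pos: [0.6138, -0.3129, 0.0567]
eef_rot: [-0.001, 0.152, 0.988, 0.0]
ft_force: [-0.6, -0.9, 0.6]
opening: 0.598
gripper_force: 0.0
```

Run:
```python
from h import *
w=shot('wrist');d=shot('side');s=shot('scene');print(robot.get_state()['ee_pos'])
f=lambda x,k:cv2.resize(x,(400,k),interpolation=cv2.INTER_CUBIC)
cv2.imwrite('pics/c7.png',np.hstack([f(w['frame'][130:300,140:366],300),f(s['frame'][125:200,150:250],300)])[:,:,::-1])
for x in robot.masks_of('ball_1',w): print(x['p'],x['bbox'])
```

```text
[ 0.61509444 -0.31331595  0.05887165]
0.6 [248.3, 200.6, 47.7, 45.9]
```

View pics/c7.png

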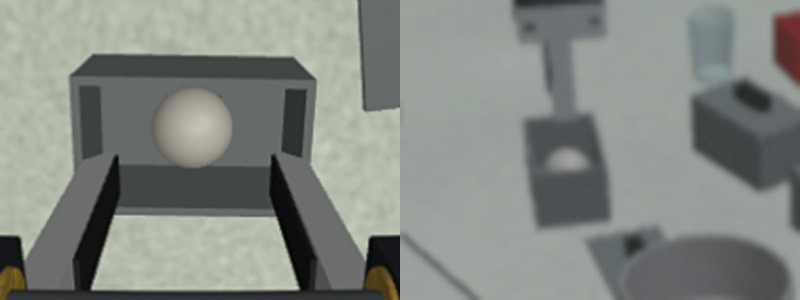

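The fingers straddle the ball symmetrically in the wrist view (ball at about (248,201)). Descending to grip it.

>>> {"fn": "drive_tool", "kwargs": {"series": [[0, 0, -0.2, 0], [0, 0, -0.4, 0], [0, 0, -0.56, 0], [0, 0, -0.56, 0], [0, 0, -0.56, 0]]}}

```text
time_s: 24.18
ee_pos: [0.6149, -0.3132, -0.0089]
eef_rot: [0.0, 0.152, 0.988, 0.0]
ft_force: [-0.2, -0.5, 0.6]
opening: 0.603
gripper_force: 0.0
```

>>> {"fn": "drive_tool", "kwargs": {"series": [[0, 0, 0, 0], [0, 0, 0, 0], [0, 0, 0, 0], [0, 0, 0, 0], [0, 0, 0, 0]], "hand": 1, "squeeze": 25}}

```text
time_s: 24.8
ee_pos: [0.6148, -0.3136, -0.0088]
eef_rot: [0.0, 0.152, 0.988, -0.0]
ft_force: [-0.1, -2.0, 5.4]
opening: 0.413
gripper_force: 25.0
```

>>> {"fn": "drive_tool", "kwargs": {"series": [[0, 0, 0.15, 0], [0, 0, 0.35, 0], [0, 0, 0.6, 0], [0, 0, 0.85, 0], [0, 0, 1, 0], [0, 0, 1, 0], [0, 0, 1, 0]]}}

```text
time_s: 25.68
ee_pos: [0.6139, -0.3131, 0.1098]
eef_rot: [-0.001, 0.152, 0.988, 0.0]
ft_force: [0.0, -0.4, -2.9]
opening: 0.415
gripper_force: 25.0
```

```bash
python3 wt.py
python3 - <<'E'
from h import *
print(robot.get_state()['opening'])
# jar circle fit: mask outlines in scene & side against projected model
from scipy.optimize import least_squares,minimize
th=np.linspace(0,2*np.pi,60,endpoint=False)
P=[shot('scene'),shot('side')]
for p in P:
    x=robot.masks_of('jar',p)
    if not x: continue
    m=x[0]['region'];print(x[0]['bbox'],x[0]['p'])
    def iou(c):
        X=np.vstack([np.c_[c[0]+.064*np.cos(th),c[1]+.064*np.sin(th),0*th+z] for z in(0,.064)])
        h=cv2.convexHull(proj(p,X).astype(np.float32)*8).astype(np.int32)
        M=np.zeros((384*8,512*8),np.uint8);cv2.fillConvexPoly(M,h,1);M=M[4::8,4::8]>0
        return -(M&m).sum()/(M|m).sum()
    r=minimize(iou,[.62,-.04],method='Nelder-Mead',options=dict(initial_simplex=[[.62,-.04],[.635,-.04],[.62,-.025]],maxiter=50))
    print(r.x,r.fun)
E
```

```text
[   0.106   -0.384   -2.889 -103.713   25.       0.11 ] [0.14 0.38 0.15 0.67 0.   0.  ]
0.41208643063492606
[226.8, 205.2, 43.7, 43.3] 0.79
[ 0.61548766 -0.05474105] -0.9803560466543892
[233.5, 195.8, 43.2, 42.6] 0.64
[ 0.61388376 -0.05288588] -0.9835064141722664
```

>>> {"fn": "drive_tool", "kwargs": {"series": [[0.03, 0.2, 0, 0], [0.06, 0.5, 0, 0], [0.1, 0.8, 0, 0], [0.1, 1, 0, 0], [0.1, 1, 0, 0]]}}

```text
time_s: 26.7
ee_pos: [0.6267, -0.1905, 0.1111]
eef_rot: [0.0, 0.151, 0.989, 0.0]
ft_force: [-0.0, 0.2, -2.5]
opening: 0.412
gripper_force: 25.0
```

>>> {"fn": "drive_tool", "kwargs": {"series": [[0.03, 0.3, 0, 0], [0.06, 0.6, 0, 0], [0.1, 0.9, 0, 0], [0.1, 1, 0, 0], [0.1, 1, 0, 0], [0.1, 1.0, 0, 0], [0.1, 1.0, 0, 0]]}}

```text
time_s: 27.58
ee_pos: [0.6384, -0.0748, 0.1107]
eef_rot: [-0.0, 0.153, 0.988, -0.0]
ft_force: [0.1, 1.3, -1.7]
opening: 0.413
gripper_force: 25.0
```

Run:
```python
from h import *
s=robot.get_state();print(s['ee_pos'],s['opening'],s['qpos'].round(2))
p=shot('wrist')
# jar rim fit from wrist: search
x=robot.masks_of('jar',p);print([(d['bbox'],d['p']) for d in x])
```

```text
[ 0.6384068  -0.07479539  0.11066356] 0.413064601997391 [ 0.5   0.51 -0.65  1.71  0.35  1.04  0.99]
[([267.6, 157.9, 143.0, 128.8], 0.86), ([28.2, 56.9, 54.9, 102.1], 0.16)]
```

>>> {"fn": "drive_tool", "kwargs": {"series": [[0, 0.11, 0, 0], [0, 0.11, -0.25, 0], [0, 0.11, -0.5, 0], [0, 0.11, -0.7, 0], [0, 0.11, -0.85, 0], [0, 0.11, -0.93, 0], [0, 0.11, -0.96, 0], [0, 0.11, -0.96, 0]]}}

```text
time_s: 28.68
ee_pos: [0.6388, -0.0599, -0.004]
eef_rot: [0.0, 0.152, 0.988, 0.0]
ft_force: [-0.2, -0.6, -2.6]
opening: 0.413
gripper_force: 25.0
```

```bash
python3 wt.py
```

```text
[-2.3100e-01  1.1100e-01 -2.1090e+00 -9.9811e+01  2.5000e+01 -4.0000e-03] [0.08 0.82 0.33 0.3  0.   0.  ]
```

>>> {"fn": "drive_tool", "kwargs": {"series": [[0, 0, -0.01, 0], [0, 0, -0.02, 0], [0, 0, -0.025, 0], [0, 0, -0.025, 0]]}}

```text
time_s: 29.38
ee_pos: [0.6385, -0.06, -0.0075]
eef_rot: [-0.0, 0.152, 0.988, -0.0]
ft_force: [0.6, -0.3, -2.5]
opening: 0.412
gripper_force: 25.0
```

>>> {"fn": "drive_tool", "kwargs": {"series": [[0, 0, 0, 0], [0, 0, 0, 0], [0, 0, 0, 0], [0, 0, 0, 0], [0, 0, 0.1, 0], [0, 0, 0.4, 0], [0, 0, 0.8, 0], [0, 0, 1, 0]], "hand": -0.08}}

```text
time_s: 30.38
ee_pos: [0.6396, -0.0598, 0.1161]
eef_rot: [0.002, 0.152, 0.988, 0.0]
ft_force: [-0.3, 1.1, -1.7]
opening: 0.542
gripper_force: 0.0
```

```bash
cat >> h.py <<'E'
def jarballs(p):
    for n in('ball_1','bead_1'):
        for d in robot.masks_of(n,p):
            c,r=cv2.minEnclosingCircle(np.argwhere(d['region'])[:,::-1].astype(np.float32))
            print(n,round(d['p'],2),np.round(c),round(r,1),toz(p,d['bbox'][:2],.02 if n[1]=='e' else .025).round(4)[0,:2])
E
python3 - <<'E'
from h import *
print(robot.get_state()['ee_pos'])
for c in('wrist','scene','side'): print(c);jarballs(shot(c))
E
```

```text
[ 0.63955852 -0.0597777   0.11605889]
wrist
ball_1 0.62 [249. 182.] 19.3 [ 0.6414 -0.0582]
ball_1 0.52 [131.  33.] 61.7 [ 0.466  -0.1209]
bead_1 0.94 [462.  26.] 19.2 [0.5499 0.1896]
scene
bead_1 0.69 [306. 268.] 6.7 [0.5838 0.2662]
bead_1 0.6 [339. 265.] 7.1 [0.5086 0.3036]
side
ball_1 0.53 [228. 194.] 6.0 [ 0.6393 -0.0522]
bead_1 0.63 [188. 298.] 7.3 [0.5027 0.3045]
bead_1 0.5 [196. 280.] 52.0 [0.5091 0.2591]
bead_1 0.43 [202. 258.] 6.5 [0.5484 0.1859]
```

The heavy ball is resting in the jar at about (0.640, -0.058). Now the beads, starting with the one near (0.50, 0.30).

>>> {"fn": "drive_tool", "kwargs": {"series": [[-0.1, 0.25, 0, 0], [-0.25, 0.6, 0, 0], [-0.38, 1, 0, 0], [-0.38, 1, 0, 0], [-0.38, 1, 0, 0]]}}

```text
time_s: 31.45
ee_pos: [0.5929, 0.0596, 0.1122]
eef_rot: [-0.0, 0.152, 0.988, -0.0]
ft_force: [0.2, 0.1, 0.5]
opening: 0.54
gripper_force: 0.0
```

>>> {"fn": "drive_tool", "kwargs": {"series": [[-0.15, 0.4, 0, 0], [-0.3, 0.8, 0, 0], [-0.38, 1, 0, 0], [-0.38, 1, 0, 0]]}}

```text
time_s: 31.95
ee_pos: [0.5471, 0.1809, 0.1125]
eef_rot: [-0.0, 0.151, 0.988, 0.0]
ft_force: [-0.1, -0.3, -0.1]
opening: 0.54
gripper_force: 0.0
```

>>> {"fn": "drive_tool", "kwargs": {"series": [[-0.15, 0.4, 0, 0], [-0.3, 0.8, 0, 0], [-0.38, 1, 0, 0], [-0.38, 1, 0, 0], [-0.38, 1, 0, 0]]}}

```text
time_s: 32.58
ee_pos: [0.5029, 0.2981, 0.1122]
eef_rot: [-0.0, 0.153, 0.988, -0.0]
ft_force: [0.1, -0.9, -0.4]
opening: 0.539
gripper_force: 0.0
```

Run:
```python
from h import *
s=robot.get_state();print(s['ee_pos'],s['qpos'].round(2))
for c in('wrist','scene','side'): print(c);jarballs(shot(c))
```

```text
[0.5028646  0.29805664 0.11218627] [-0.05  0.45 -0.76  1.84  0.36  1.    0.3 ]
wrist
bead_1 0.77 [251. 181.] 15.8 [0.5043 0.3028]
bead_1 0.73 [170. 249.] 13.9 [0.5523 0.1839]
scene
ball_1 0.68 [191. 167.] 15.8 [ 0.6087 -0.3083]
bead_1 0.65 [339. 265.] 7.1 [0.5049 0.2973]
bead_1 0.59 [307. 268.] 6.7 [0.5842 0.2682]
bead_1 0.56 [294. 246.] 5.7 [0.546  0.1891]
side
bead_1 0.54 [188. 298.] 8.1 [0.4985 0.3061]
bead_1 0.43 [172. 275.] 6.5 [0.5757 0.2698]
```

>>> {"fn": "drive_tool", "kwargs": {"series": [[0, 0.025, -0.3, 0], [0, 0.025, -0.6, 0], [0, 0.025, -0.8, 0], [0, 0.025, -0.8, 0]]}}

```text
time_s: 33.52
ee_pos: [0.5007, 0.3024, 0.0152]
eef_rot: [-0.001, 0.152, 0.988, -0.001]
ft_force: [-0.1, -0.2, 0.4]
opening: 0.538
gripper_force: 0.0
```

>>> {"fn": "drive_tool", "kwargs": {"series": [[0, 0, -0.12, 0], [0, 0, -0.24, 0], [0, 0, -0.26, 0], [0, 0, -0.26, 0]]}}

```text
time_s: 34.02
ee_pos: [0.5017, 0.3031, -0.0146]
eef_rot: [-0.0, 0.152, 0.988, -0.0]
ft_force: [-0.2, 0.1, -0.1]
opening: 0.54
gripper_force: 0.0
```

>>> {"fn": "drive_tool", "kwargs": {"series": [[0, 0, 0, 0], [0, 0, 0, 0], [0, 0, 0, 0], [0, 0, 0, 0]], "hand": 1, "squeeze": 12}}

```text
time_s: 34.52
ee_pos: [0.5019, 0.303, -0.0145]
eef_rot: [0.0, 0.152, 0.988, 0.0]
ft_force: [0.3, -0.0, 1.8]
opening: 0.332
gripper_force: 12.0
```

>>> {"fn": "drive_tool", "kwargs": {"series": [[0, 0, 0.3, 0], [0, 0, 0.7, 0], [0, 0, 1, 0], [0, 0, 1, 0]]}}

```text
time_s: 35.02
ee_pos: [0.503, 0.3039, 0.108]
eef_rot: [0.002, 0.152, 0.988, 0.001]
ft_force: [-0.2, -0.9, -0.6]
opening: 0.333
gripper_force: 12.0
```

>>> {"fn": "drive_tool", "kwargs": {"series": [[0.06, -0.25, 0, 0], [0.14, -0.6, 0, 0], [0.226, -0.964, 0, 0], [0.226, -0.964, 0, 0]]}}

```text
time_s: 35.52
ee_pos: [0.5293, 0.1832, 0.1041]
eef_rot: [-0.001, 0.155, 0.988, -0.001]
ft_force: [0.3, 0.5, -1.1]
opening: 0.331
gripper_force: 12.0
```

>>> {"fn": "drive_tool", "kwargs": {"series": [[0.1, -0.4, 0, 0], [0.2, -0.8, 0, 0], [0.226, -0.964, 0, 0], [0.226, -0.964, 0, 0]]}}

```text
time_s: 36.02
ee_pos: [0.5557, 0.0707, 0.1045]
eef_rot: [-0.001, 0.153, 0.988, -0.0]
ft_force: [-0.4, 0.1, -0.6]
opening: 0.329
gripper_force: 12.0
```

>>> {"fn": "drive_tool", "kwargs": {"series": [[0.1, -0.4, 0, 0], [0.2, -0.8, 0, 0], [0.226, -0.964, 0, 0], [0.226, -0.964, 0, 0], [0.226, -0.964, 0, 0], [0.226, -0.964, 0, 0]]}}

```text
time_s: 36.78
ee_pos: [0.5829, -0.0422, 0.1055]
eef_rot: [-0.0, 0.151, 0.989, 0.0]
ft_force: [0.2, 0.6, -1.1]
opening: 0.329
gripper_force: 12.0
```

>>> {"fn": "drive_tool", "kwargs": {"series": [[0.015, -0.012, -0.3, 0], [0.015, -0.012, -0.55, 0], [0.015, -0.012, -0.75, 0], [0.015, -0.012, -0.88, 0], [0.015, -0.012, -0.94, 0], [0.015, -0.012, -0.97, 0], [0.015, -0.012, -0.97, 0]]}}

```text
time_s: 37.65
ee_pos: [0.5852, -0.0455, -0.0106]
eef_rot: [0.0, 0.152, 0.988, -0.0]
ft_force: [-0.2, -0.5, -0.1]
opening: 0.326
gripper_force: 12.0
```

>>> {"fn": "drive_tool", "kwargs": {"series": [[0, 0, -0.005, 0], [0, 0, -0.012, 0], [0, 0, -0.012, 0]]}}

```text
time_s: 38.02
ee_pos: [0.5849, -0.0456, -0.0123]
eef_rot: [0.0, 0.152, 0.988, -0.0]
ft_force: [0.3, 0.5, -1.0]
opening: 0.33
gripper_force: 12.0
```

>>> {"fn": "drive_tool", "kwargs": {"series": [[0, 0, 0, 0], [0, 0, 0, 0], [0, 0, 0, 0], [0, 0, 0.1, 0], [0, 0, 0.4, 0], [0, 0, 0.8, 0], [0, 0, 1, 0], [0, 0, 1, 0]], "hand": 0.16}}

```text
time_s: 39.02
ee_pos: [0.5861, -0.0455, 0.1101]
eef_rot: [0.002, 0.152, 0.988, -0.0]
ft_force: [-0.3, -0.1, -0.8]
opening: 0.42
gripper_force: 0.0
```

Run:
```python
from h import *
s=robot.get_state();print(s['ee_pos'],s['qpos'].round(2))
for c in('wrist','scene','side'): print(c);jarballs(shot(c))
```

```text
[ 0.58612446 -0.04554008  0.1101277 ] [ 0.51  0.43 -0.69  1.84  0.33  0.98  0.95]
wrist
ball_1 0.61 [251. 233.] 18.4 [ 0.6396 -0.0578]
ball_1 0.31 [414. 308.] 56.8 [0.795  0.1075]
bead_1 0.86 [249. 183.] 15.6 [ 0.5866 -0.044 ]
bead_1 0.67 [461.  83.] 18.5 [0.5512 0.1918]
scene
bead_1 0.55 [236. 202.] 4.0 [ 0.5778 -0.0603]
bead_1 0.54 [294. 246.] 5.7 [0.5492 0.1885]
side
bead_1 0.67 [172. 276.] 6.8 [0.5681 0.2706]
bead_1 0.59 [201. 258.] 6.5 [0.5575 0.1815]
```

>>> {"fn": "drive_tool", "kwargs": {"series": [[0, 0.15, 0, -0.029], [0, 0.4, 0, -0.058], [-0.08, 0.7, 0, -0.087], [-0.15, 0.973, 0, -0.116], [-0.15, 0.973, 0, -0.145], [-0.15, 0.973, 0, -0.174], [-0.15, 0.973, 0, -0.203], [-0.15, 0.973, 0, -0.232]], "hand": -0.06}}

```text
time_s: 40.48
ee_pos: [0.5667, 0.0714, 0.1073]
eef_rot: [-0.0, 0.774, 0.634, -0.0]
ft_force: [0.3, 0.8, -0.4]
opening: 0.528
gripper_force: 0.0
```

>>> {"fn": "drive_tool", "kwargs": {"series": [[-0.08, 0.4, 0, -0.018], [-0.15, 0.8, 0, -0.018], [-0.15, 0.973, 0, -0.018], [-0.15, 0.973, 0, -0.018], [-0.15, 0.973, 0, -0.018]]}}

```text
time_s: 41.1
ee_pos: [0.5491, 0.1865, 0.1072]
eef_rot: [0.0, 0.807, 0.591, -0.0]
ft_force: [-0.2, 0.2, -0.3]
opening: 0.529
gripper_force: 0.0
```

Run:
```python
from h import *
s=robot.get_state();print(s['ee_pos'],s['eef_rot'].round(3),s['qpos'].round(2))
for c in('wrist','scene','side'): print(c);jarballs(shot(c))
```

```text
[0.54912845 0.18646492 0.1072069 ] [ 0.     0.807  0.591 -0.   ] [-0.09  0.38 -0.43  1.87  0.19  0.94 -0.92]
wrist
bead_1 0.6 [251.  99.] 17.5 [0.5759 0.2675]
scene
ball_1 0.65 [220. 204.] 5.9 [ 0.6324 -0.0709]
bead_1 0.66 [294. 246.] 5.7 [0.5494 0.1883]
bead_1 0.63 [307. 268.] 7.3 [0.5792 0.2652]
side
ball_1 0.45 [228. 193.] 5.9 [ 0.6268 -0.0558]
bead_1 0.7 [172. 275.] 6.8 [0.5712 0.2724]
bead_1 0.55 [202. 258.] 6.5 [0.5505 0.184 ]
```

>>> {"fn": "drive_tool", "kwargs": {"series": [[0.003, 0.005, -0.3, 0], [0.003, 0.005, -0.6, 0], [0.003, 0.005, -0.8, 0], [0.003, 0.005, -0.95, 0], [0.003, 0.005, -1, 0], [0.003, 0.005, -1, 0]]}}

```text
time_s: 42.3
ee_pos: [0.5494, 0.1888, -0.0123]
eef_rot: [-0.0, 0.806, 0.591, 0.0]
ft_force: [-0.1, 0.6, 0.5]
opening: 0.528
gripper_force: 0.0
```

>>> {"fn": "drive_tool", "kwargs": {"series": [[0, 0, -0.02, 0], [0, 0, -0.02, 0], [0, 0, -0.02, 0], [0, 0, -0.02, 0], [0, 0, -0.02, 0]], "hand": 1}}

```text
time_s: 42.92
ee_pos: [0.5496, 0.1887, -0.0146]
eef_rot: [0.0, 0.806, 0.591, 0.0]
ft_force: [1.2, -0.3, 3.7]
opening: 0.331
gripper_force: 12.0
```

>>> {"fn": "drive_tool", "kwargs": {"series": [[0, 0, 0.3, 0], [0, 0, 0.7, 0], [0, 0, 1, 0], [0, 0, 1, 0]]}}

```text
time_s: 43.42
ee_pos: [0.5506, 0.1892, 0.1077]
eef_rot: [0.001, 0.807, 0.591, 0.002]
ft_force: [-0.6, -0.4, -1.0]
opening: 0.332
gripper_force: 12.0
```

>>> {"fn": "drive_tool", "kwargs": {"series": [[0.08, -0.25, 0, 0], [0.18, -0.55, 0, 0], [0.3, -0.86, 0, 0], [0.3, -0.86, 0, 0]]}}

```text
time_s: 43.92
ee_pos: [0.5854, 0.0817, 0.1037]
eef_rot: [0.0, 0.808, 0.589, -0.001]
ft_force: [-0.1, 0.6, -0.1]
opening: 0.333
gripper_force: 12.0
```

>>> {"fn": "drive_tool", "kwargs": {"series": [[0.1, -0.3, 0, 0], [0.2, -0.6, 0, 0], [0.3, -0.86, 0, 0], [0.3, -0.86, 0, 0], [0.3, -0.86, 0, 0], [0.3, -0.86, 0, 0]]}}

```text
time_s: 44.68
ee_pos: [0.6208, -0.0162, 0.1048]
eef_rot: [-0.0, 0.806, 0.592, -0.0]
ft_force: [0.1, 0.0, -0.4]
opening: 0.332
gripper_force: 12.0
```

Run:
```python
from h import *
s=robot.get_state();print(s['ee_pos'],s['opening'])
for c in('wrist','scene','side'): print(c);jarballs(shot(c))
```

```text
[ 0.62078706 -0.01623445  0.10484473] 0.33234150916750743
wrist
ball_1 0.83 [280. 216.] 17.9 [ 0.6441 -0.0529]
bead_1 0.81 [250. 233.] 25.2 [ 0.6042 -0.0683]
bead_1 0.53 [225. 214.] 12.5 [ 0.5886 -0.0402]
bead_1 0.45 [84. 30.] 89.0 [0.5141 0.1715]
scene
bead_1 0.65 [306. 268.] 6.8 [0.5786 0.2663]
bead_1 0.63 [236. 202.] 4.0 [ 0.5804 -0.0607]
side
ball_1 0.42 [228. 193.] 6.2 [ 0.6359 -0.0564]
bead_1 0.45 [220. 170.] 5.1 [ 0.7346 -0.1531]
bead_1 0.44 [172. 276.] 6.3 [0.5682 0.2762]
```

>>> {"fn": "drive_tool", "kwargs": {"series": [[0.008, -0.015, -0.3, 0], [0.008, -0.015, -0.55, 0], [0.008, -0.015, -0.75, 0], [0.008, -0.015, -0.88, 0], [0.008, -0.015, -0.94, 0], [0.008, -0.015, -0.965, 0], [0.008, -0.015, -0.965, 0]]}}

```text
time_s: 46.0
ee_pos: [0.6225, -0.0196, -0.0102]
eef_rot: [0.0, 0.806, 0.591, 0.0]
ft_force: [-0.1, -1.2, -1.2]
opening: 0.332
gripper_force: 12.0
```

>>> {"fn": "drive_tool", "kwargs": {"series": [[0, 0, -0.006, 0], [0, 0, -0.012, 0], [0, 0, -0.012, 0]]}}

```text
time_s: 46.38
ee_pos: [0.6223, -0.0196, -0.0119]
eef_rot: [0.0, 0.806, 0.591, 0.0]
ft_force: [0.1, 1.0, 0.1]
opening: 0.33
gripper_force: 12.0
```

>>> {"fn": "drive_tool", "kwargs": {"series": [[0, 0, 0, 0], [0, 0, 0, 0], [0, 0, 0, 0], [0, 0, 0.1, 0], [0, 0, 0.4, 0], [0, 0, 0.8, 0], [0, 0, 1, 0], [0, 0, 1, 0]], "hand": 0.18}}

```text
time_s: 47.38
ee_pos: [0.6236, -0.0195, 0.1107]
eef_rot: [0.001, 0.807, 0.591, 0.002]
ft_force: [0.2, -0.5, -0.5]
opening: 0.408
gripper_force: 0.0
```

Run:
```python
from h import *
s=robot.get_state();print(s['ee_pos'],s['opening'])
for c in('wrist','scene','side'): print(c);jarballs(shot(c))
```

```text
[ 0.62355469 -0.01954066  0.11074427] 0.4083400691666704
wrist
ball_1 0.6 [274. 215.] 19.1 [ 0.6407 -0.0592]
bead_1 0.82 [223. 216.] 13.8 [ 0.5861 -0.0465]
bead_1 0.71 [248. 184.] 15.2 [ 0.6217 -0.0213]
scene
bead_1 0.61 [306. 269.] 6.8 [0.584  0.2665]
side
ball_1 0.63 [227. 193.] 7.0 [ 0.6324 -0.0538]
```

>>> {"fn": "drive_tool", "kwargs": {"series": [[-0.04, 0.25, 0, 0], [-0.08, 0.5, 0, 0], [-0.127, 0.797, 0, 0], [-0.127, 0.797, 0, 0]], "hand": -0.06}}

```text
time_s: 48.32
ee_pos: [0.6063, 0.0794, 0.1078]
eef_rot: [-0.001, 0.805, 0.593, 0.0]
ft_force: [0.3, -0.3, 0.6]
opening: 0.528
gripper_force: 0.0
```

>>> {"fn": "drive_tool", "kwargs": {"series": [[-0.06, 0.4, 0, 0], [-0.12, 0.79, 0, 0], [-0.127, 0.797, 0, 0]]}}

```text
time_s: 48.7
ee_pos: [0.5909, 0.1752, 0.1078]
eef_rot: [-0.001, 0.805, 0.593, 0.0]
ft_force: [0.6, -0.4, -0.5]
opening: 0.53
gripper_force: 0.0
```

>>> {"fn": "drive_tool", "kwargs": {"series": [[-0.06, 0.4, 0, 0], [-0.12, 0.79, 0, 0], [-0.127, 0.797, 0, 0], [-0.127, 0.797, 0, 0], [-0.127, 0.797, 0, 0]]}}

```text
time_s: 49.32
ee_pos: [0.5772, 0.2653, 0.1078]
eef_rot: [0.0, 0.807, 0.59, -0.0]
ft_force: [0.0, 0.1, -0.1]
opening: 0.531
gripper_force: 0.0
```

Run:
```python
from h import *
s=robot.get_state();print(s['ee_pos'],s['opening'])
for c in('wrist','scene','side'): print(c);jarballs(shot(c))
```

```text
[0.57718985 0.26534301 0.10776526] 0.5312597068836201
wrist
bead_1 0.83 [248. 182.] 15.5 [0.5776 0.2669]
scene
ball_1 0.43 [220. 204.] 4.7 [ 0.6283 -0.0708]
bead_1 0.6 [236. 202.] 3.6 [ 0.5841 -0.0592]
side
bead_1 0.69 [172. 276.] 5.9 [0.5674 0.2726]
```

>>> {"fn": "drive_tool", "kwargs": {"series": [[0, 0.01, -0.3, 0], [0, 0.01, -0.6, 0], [0, 0.01, -0.8, 0], [0, 0.01, -0.95, 0], [0, 0.01, -1, 0], [0, 0.01, -1, 0]]}}

```text
time_s: 50.52
ee_pos: [0.5766, 0.2687, -0.0119]
eef_rot: [-0.0, 0.806, 0.591, 0.0]
ft_force: [-0.2, -0.1, 0.2]
opening: 0.528
gripper_force: 0.0
```

>>> {"fn": "drive_tool", "kwargs": {"series": [[0, 0, -0.02, 0], [0, 0, -0.02, 0], [0, 0, -0.02, 0], [0, 0, -0.02, 0], [0, 0, -0.02, 0]], "hand": 1}}

```text
time_s: 51.15
ee_pos: [0.5767, 0.2686, -0.0142]
eef_rot: [0.0, 0.806, 0.591, 0.0]
ft_force: [0.3, -0.3, 3.3]
opening: 0.331
gripper_force: 12.0
```

>>> {"fn": "drive_tool", "kwargs": {"series": [[0, 0, 0.3, 0], [0, 0, 0.7, 0], [0, 0, 1, 0], [0, 0, 1, 0]]}}

```text
time_s: 51.65
ee_pos: [0.5779, 0.2693, 0.1083]
eef_rot: [0.0, 0.807, 0.591, 0.002]
ft_force: [0.5, 0.2, -0.8]
opening: 0.332
gripper_force: 12.0
```

>>> {"fn": "drive_tool", "kwargs": {"series": [[0.02, -0.25, 0, 0], [0.04, -0.6, 0, 0], [0.064, -0.984, 0, 0], [0.064, -0.984, 0, 0]]}}

```text
time_s: 52.15
ee_pos: [0.5841, 0.1458, 0.1043]
eef_rot: [0.0, 0.808, 0.589, -0.001]
ft_force: [-0.5, 0.9, -1.1]
opening: 0.332
gripper_force: 12.0
```

>>> {"fn": "drive_tool", "kwargs": {"series": [[0.02, -0.4, 0, 0], [0.04, -0.8, 0, 0], [0.064, -0.984, 0, 0], [0.064, -0.984, 0, 0]]}}

```text
time_s: 52.65
ee_pos: [0.5916, 0.031, 0.1047]
eef_rot: [-0.0, 0.807, 0.59, -0.001]
ft_force: [-0.8, 1.1, -1.4]
opening: 0.332
gripper_force: 12.0
```

>>> {"fn": "drive_tool", "kwargs": {"series": [[0.02, -0.3, 0, 0], [0.04, -0.6, 0, 0], [0.064, -0.984, 0, 0], [0.064, -0.984, 0, 0], [0.064, -0.984, 0, 0], [0.064, -0.984, 0, 0]]}}

```text
time_s: 53.4
ee_pos: [0.5995, -0.0836, 0.1053]
eef_rot: [-0.0, 0.806, 0.592, 0.0]
ft_force: [0.5, 0.6, -1.1]
opening: 0.331
gripper_force: 12.0
```

Run:
```python
from h import *
s=robot.get_state();print(s['ee_pos'],s['opening'])
for c in('wrist','scene'): print(c);jarballs(shot(c))
```

```text
[ 0.59954064 -0.08362998  0.10533694] 0.3312246322360767
wrist
ball_1 0.6 [280. 152.] 20.8 [ 0.6392 -0.0596]
ball_1 0.25 [288. 248.] 46.5 [ 0.6223 -0.166 ]
bead_1 0.91 [225. 153.] 16.8 [ 0.588  -0.0474]
bead_1 0.82 [252. 118.] 16.0 [ 0.6224 -0.0205]
bead_1 0.64 [250. 234.] 25.2 [ 0.5829 -0.138 ]
scene
ball_1 0.23 [318. 259.] 50.6 [0.5447 0.273 ]
bead_1 0.62 [226. 165.] 5.3 [ 0.5034 -0.2748]
bead_1 0.42 [236. 202.] 4.7 [ 0.5831 -0.0537]
```

>>> {"fn": "drive_tool", "kwargs": {"series": [[0.005, -0.005, -0.3, 0], [0.005, -0.005, -0.55, 0], [0.005, -0.005, -0.75, 0], [0.005, -0.005, -0.88, 0], [0.005, -0.005, -0.94, 0], [0.005, -0.005, -0.97, 0], [0.005, -0.005, -0.97, 0]]}}

```text
time_s: 54.58
ee_pos: [0.6004, -0.0863, -0.0105]
eef_rot: [0.0, 0.806, 0.591, 0.0]
ft_force: [-0.1, -0.0, -0.7]
opening: 0.332
gripper_force: 12.0
```

>>> {"fn": "drive_tool", "kwargs": {"series": [[0, 0, -0.006, 0], [0, 0, -0.012, 0], [0, 0, -0.012, 0]]}}

```text
time_s: 54.95
ee_pos: [0.6002, -0.0863, -0.0122]
eef_rot: [0.0, 0.806, 0.591, 0.0]
ft_force: [0.4, 0.1, -1.4]
opening: 0.33
gripper_force: 12.0
```

>>> {"fn": "drive_tool", "kwargs": {"series": [[0, 0, 0, 0], [0, 0, 0, 0], [0, 0, 0, 0], [0, 0, 0.1, 0], [0, 0, 0.4, 0], [0, 0, 0.8, 0], [0, 0, 1, 0], [0, 0, 1, 0]], "hand": 0.18}}

```text
time_s: 55.95
ee_pos: [0.6013, -0.0865, 0.1097]
eef_rot: [0.001, 0.807, 0.591, 0.001]
ft_force: [0.3, -0.6, 0.2]
opening: 0.411
gripper_force: 0.0
```

Run:
```python
from h import *
s=robot.get_state();print(s['ee_pos'],s['opening'],s['qpos'].round(2))
w,x,y,z=s['eef_rot'];print('tool y',np.degrees(2*np.arctan2(y,x))-90)
p=shot('wrist');jarballs(p)
for d in robot.masks_of('lid_1',p): print(d['p'],d['bbox'],toz(p,d['bbox'][:2],.02))
X=proj(p,[[.6174,-.1712,.026]])[0];print(X)
try: print(bar(p,X,z=.026,r=45))
except Exception as e: print(e)
```

```text
[ 0.60125296 -0.08645919  0.10969618] 0.4109902609832182 [ 0.32  0.41 -0.35  1.81  0.17  0.95 -0.42]
tool y -17.51354775695853
ball_1 0.68 [276. 150.] 20.7 [ 0.64 -0.06]
bead_1 0.96 [248. 116.] 16.1 [ 0.623  -0.0205]
bead_1 0.71 [222. 151.] 15.8 [ 0.5869 -0.0483]
bead_1 0.65 [248. 186.] 15.2 [ 0.5983 -0.088 ]
0.85 [284.6, 244.2, 59.1, 84.7] [[ 0.61830309 -0.16559442  0.02      ]]
0.67 [99.6, 251.6, 75.2, 72.4] [[ 0.41232048 -0.11173285  0.02      ]]
[285.78736259 251.2147736 ]
(array([ 0.615 , -0.1801]), array([0.096 , 0.0138]), np.float32(85.5), 620)
```

>>> {"fn": "drive_tool", "kwargs": {"series": [[0.06, -0.3, 0, 0.01], [0.13, -0.6, 0, 0.021], [0.13, -0.71, 0, 0.021], [0.13, -0.71, 0, 0.021], [0.13, -0.71, 0, 0.021]], "hand": -0.2}}

```text
time_s: 56.78
ee_pos: [0.6155, -0.1699, 0.1073]
eef_rot: [-0.0, 0.765, 0.643, 0.0]
ft_force: [0.2, 0.8, 0.3]
opening: 0.602
gripper_force: 0.0
```

Run:
```python
from h import *
s=robot.get_state();print(s['ee_pos'],s['opening'])
w,x,y,z=s['eef_rot'];print('tool y',np.degrees(2*np.arctan2(y,x))-90)
p=shot('wrist','w9.png')
X=proj(p,[[.6174,-.1712,.026]])[0];print(X)
for d in robot.masks_of('lid_1',p)[:2]: print(d['p'],d['bbox'],bar(p,X,z=.026,r=28))
for d in robot.masks_of('case_1',p)[:4]:
    ys,xs=np.where(d['region']);P=toz(p,np.c_[xs,ys],.054)[:,:2].astype(np.float32);print(d['p'],np.round(d['bbox']),cv2.minAreaRect(P))
```

```text
[ 0.61553289 -0.16987346  0.10734466] 0.6024442808225956
tool y -9.894838210470596
[251.26185582 186.71611404]
0.95 [254.3, 180.2, 61.1, 94.9] (array([ 0.6168, -0.1701]), array([0.0395, 0.0115]), np.float32(80.3), 455)
0.93 [56.1, 173.1, 92.7, 123.5] (array([ 0.6168, -0.1701]), array([0.0395, 0.0115]), np.float32(80.3), 455)
0.9 [101. 165.  56. 109.] ((0.48528164625167847, -0.11823521554470062), (0.030073173344135284, 0.10312945395708084), 0.8653091788291931)
0.84 [ 25. 293.  50.  82.] ((0.37329715490341187, -0.2389097809791565), (0.04948849976062775, 0.110750213265419), 7.042640209197998)
0.73 [120. 256.  42.  13.] ((0.4742829501628876, -0.21296100318431854), (0.014902971684932709, 0.045963019132614136), 83.35620880126953)
0.72 [271. 306.  68. 107.] ((0.617489218711853, -0.3007968068122864), (0.1332518607378006, 0.06761153042316437), 73.62853240966797)
```

>>> {"fn": "drive_tool", "kwargs": {"series": [[0.01, 0, -0.3, 0], [0.01, 0, -0.6, 0], [0.01, 0, -0.85, 0], [0.01, 0, -0.95, 0], [0.01, 0, -0.95, 0]]}}

```text
time_s: 57.55
ee_pos: [0.6168, -0.171, -0.0065]
eef_rot: [-0.0, 0.766, 0.643, -0.0]
ft_force: [0.0, 0.4, -0.1]
opening: 0.6
gripper_force: 0.0
```

>>> {"fn": "drive_tool", "kwargs": {"series": [[0, 0, 0, 0], [0, 0, 0, 0], [0, 0, 0, 0], [0, 0, 0, 0], [0, 0, 0, 0], [0, 0, 0, 0]], "hand": 1, "squeeze": 25}}

```text
time_s: 58.3
ee_pos: [0.6169, -0.1715, -0.0062]
eef_rot: [0.0, 0.766, 0.643, -0.0]
ft_force: [-0.0, 0.3, 2.7]
opening: 0.145
gripper_force: 25.0
```

>>> {"fn": "drive_tool", "kwargs": {"series": [[0, 0, 0.2, 0], [0, 0, 0.5, 0], [0, 0, 0.8, 0], [0, 0, 1, 0], [0, 0, 1, 0]]}}

```text
time_s: 58.92
ee_pos: [0.618, -0.1717, 0.1154]
eef_rot: [0.001, 0.766, 0.643, 0.001]
ft_force: [0.1, -0.8, 0.4]
opening: 0.139
gripper_force: 25.0
```

Run:
```python
from h import *
s=robot.get_state();print(s['ee_pos'],s['opening'])
p=shot('wrist','w10.png')
for n in('lid_1','case_1'):
  for d in robot.masks_of(n,p)[:4]: print(n,round(d['p'],2),np.round(d['bbox']))
```

```text
[ 0.61797936 -0.17169263  0.11541237] 0.13864435241145218
lid_1 0.96 [252. 216. 100. 144.]
lid_1 0.92 [101. 312.  65.  85.]
lid_1 0.6 [ 58. 168.  92. 116.]
case_1 0.68 [101. 160.  54. 107.]
case_1 0.66 [266. 303.  61.  97.]
case_1 0.61 [ 28. 289.  56.  80.]
case_1 0.44 [ 59. 362.  11.   9.]
```

```bash
cat > fit.py <<'E'
from h import *
from scipy.optimize import minimize
def boxpts(c,z0,z1,hx=.032,hy=.052):
    t=np.radians(c[2]);e=np.array([np.cos(t),np.sin(t)]);n=np.array([e[1],-e[0]])
    return np.array([np.r_[c[:2]+i*hx*n+j*hy*e,z] for i in(1,-1) for j in(1,-1) for z in(z0,z1)])
def fit(ms,z0,z1,c0):
    def cost(c):
        s=0
        for p,m in ms:
            h=cv2.convexHull(proj(p,boxpts(c,z0,z1)).astype(np.float32)*8).astype(np.int32)
            M=np.zeros((384*8,512*8),np.uint8);cv2.fillConvexPoly(M,h,1);M=M[4::8,4::8]>0
            s-=(M&m).sum()/(M|m).sum()
        return s/len(ms)
    c0=np.array(c0);r=minimize(cost,c0,method='Nelder-Mead',options=dict(initial_simplex=[c0,c0+[.006,0,0],c0+[0,.006,0],c0+[0,0,5]],maxiter=60))
    return r.x.round(4),round(r.fun,3)
if __name__=='__main__':
    ms=[]
    for cam in('scene','side'):
        p=shot(cam); q=proj(p,[[.6155,-.3135,.03]])[0]
        for d in robot.masks_of('case_1',p):
            if np.hypot(*(np.array(d['bbox'][:2])-q))<6:
                ms.append((p,d['region']));print(cam,d['p'],d['bbox'],fit(ms[-1:],0,.054,[.6155,-.3135,72]))
    print('joint',fit(ms,0,.054,[.6155,-.3135,72]))
E
python3 fit.py
```

```text
scene 0.87 [193.1, 165.8, 21.2, 33.2] (array([ 0.6136, -0.3133, 71.2302]), np.float64(-0.914))
side 0.67 [272.9, 155.9, 37.1, 30.2] (array([ 0.6107, -0.3081, 73.5888]), np.float64(-0.916))
joint (array([ 0.6134, -0.3133, 71.2817]), np.float64(-0.902))
```

>>> {"fn": "drive_tool", "kwargs": {"series": [[0.3, 0, 0, -0.01], [0.6, -0.2, 0, -0.023], [0.9, -0.5, 0, -0.023], [0.9, -0.8, 0, -0.023], [0.9, -1, 0, -0.023], [0.9, -1, 0, -0.023], [0.9, -1, 0, -0.023]]}}

```text
time_s: 60.15
ee_pos: [0.7249, -0.29, 0.1137]
eef_rot: [-0.0, 0.81, 0.587, 0.0]
ft_force: [-0.3, -0.4, 0.2]
opening: 0.143
gripper_force: 25.0
```

```bash
cat > look.py <<'E'
from fit import *
import sys
s=robot.get_state();print(s['ee_pos'],s['opening'])
w,x,y,z=s['eef_rot'];ty=np.degrees(2*np.arctan2(y,x))-90;print('tool y',ty)
p=shot('wrist',sys.argv[1]); q=proj(p,[[.6155,-.3135,.03]])[0];print(q)
for d in robot.masks_of('case_1',p):
    print(d['p'],np.round(d['bbox']))
    if np.hypot(*(np.array(d['bbox'][:2])-q))<25: print('case',fit([(p,d['region'])],0,.054,[.6155,-.3135,72]))
e=s['ee_pos'];q=proj(p,[e+[0,0,.016]])[0];print('lid q',q)
for d in robot.masks_of('lid_1',p):
    print('L',d['p'],np.round(d['bbox']))
E
python3 look.py w11.png
```

```text
[ 0.7249256  -0.2900213   0.11370868] 0.1430727927338544
tool y -18.1712674231173
[161.25893252 234.83113546]
0.81 [159. 235.  76. 106.]
case (array([ 0.6155, -0.3142, 71.3245]), np.float64(-0.821))
0.65 [ 41. 245.  79.  90.]
0.5 [  7. 142.  10.  26.]
lid q [249.0854613  221.72218683]
L 0.6 [250. 216.  96. 144.]
L 0.58 [ 26. 257.  52.  67.]
```

Run:
```python
from fit import *
p=shot('wrist');s=robot.get_state();e=s['ee_pos']
im=cv2.resize(p['frame'][130:310,90:330],None,fx=3.3,fy=3.3,interpolation=cv2.INTER_CUBIC)[:,:,::-1].copy()
dr=lambda X,col:cv2.polylines(im,[((proj(p,X)-[90,130]+.5)*3.3).round().astype(np.int32)],True,col,1)
def q(c,z,hx,hy): return boxpts(c,z,z,hx,hy)[[0,2,6,4]]
c=[.6155,-.314,71.6]
dr(q(c,.054,.032,.052),(0,0,255));dr(q(c,.054,.028,.048),(0,0,255))
l=[e[0],e[1],71.8]
dr(q(l,e[2]+.0162,.032,.052),(0,255,0));dr(q(l,e[2]+.0322,.007,.02),(0,255,0))
cv2.imwrite('pics/ov.png',im);print(im.shape)
```

```text
(594, 792, 3)
```

View pics/ov.png

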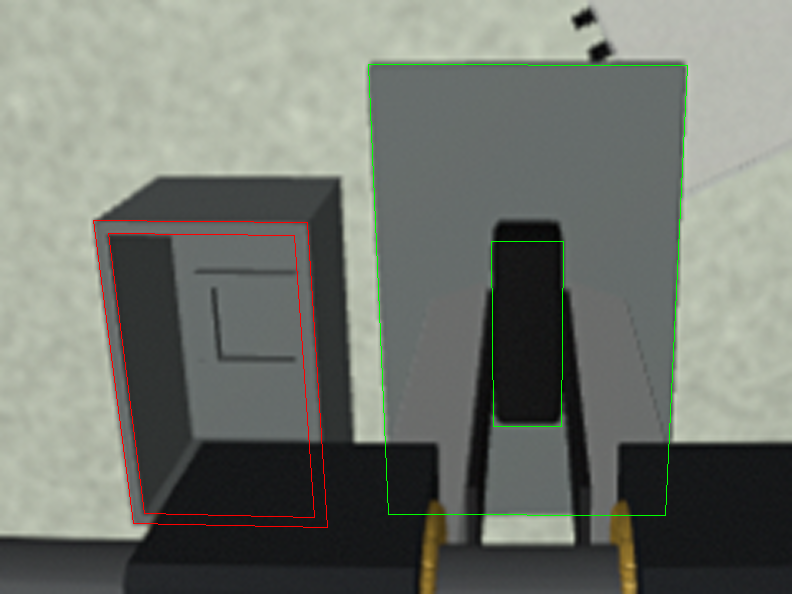

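The overlay matches both the case rim (red) and the held lid (green), so I can move over it and lower.

>>> {"fn": "drive_tool", "kwargs": {"series": [[-0.25, -0.05, 0, 0], [-0.55, -0.12, 0, 0], [-0.85, -0.2, 0, 0], [-0.913, -0.205, 0, 0], [-0.913, -0.205, 0, 0], [-0.913, -0.205, -0.1, 0], [-0.913, -0.205, -0.3, 0], [-0.913, -0.205, -0.35, 0]]}}

```text
time_s: 61.35
ee_pos: [0.615, -0.3149, 0.0692]
eef_rot: [-0.001, 0.81, 0.587, -0.001]
ft_force: [0.2, -0.1, 0.6]
opening: 0.14
gripper_force: 25.0
```

>>> {"fn": "drive_tool", "kwargs": {"series": [[0, 0, 0, 0], [0, 0, 0, 0], [0, 0, 0, 0]]}}

```text
time_s: 61.72
ee_pos: [0.6158, -0.3162, 0.0724]
eef_rot: [0.0, 0.81, 0.586, 0.0]
ft_force: [-0.2, 0.4, -1.2]
opening: 0.142
gripper_force: 25.0
```

>>> {"fn": "drive_tool", "kwargs": {"series": [[-0.004, 0.012, 0, 0], [-0.004, 0.012, -0.08, 0], [-0.004, 0.012, -0.14, 0], [-0.004, 0.012, -0.19, 0], [-0.004, 0.012, -0.22, 0], [-0.004, 0.012, -0.245, 0], [-0.004, 0.012, -0.25, 0], [-0.004, 0.012, -0.25, 0]]}}

```text
time_s: 62.72
ee_pos: [0.6149, -0.3147, 0.0418]
eef_rot: [0.0, 0.81, 0.586, 0.0]
ft_force: [-1.2, 0.3, 1.9]
opening: 0.149
gripper_force: 25.0
```

```bash
python3 wt.py
```

```text
[-1.1150e+00  8.2200e-01  2.0860e+00 -1.0391e+02  2.4990e+01  4.2000e-02] [0.31 1.   0.59 0.21 0.   0.  ]
```

>>> {"fn": "drive_tool", "kwargs": {"series": [[0, 0, 0, 0], [0, 0, 0, 0], [0, 0, 0, 0], [0, 0, 0.3, 0], [0, 0, 0.7, 0], [0, 0, 1, 0], [0, 0, 1, 0], [0, 0, 1, 0]], "hand": -0.2}}

```text
time_s: 63.92
ee_pos: [0.6145, -0.3146, 0.161]
eef_rot: [-0.0, 0.81, 0.586, -0.0]
ft_force: [0.5, 0.4, -1.1]
opening: 0.602
gripper_force: 0.0
```

>>> {"fn": "drive_tool", "kwargs": {"series": [[0, 0.1, 0.1, 0], [0, 0.4, 0.1, 0], [0, 0.4, 0.1, 0], [0, 0.4, 0.1, 0]]}}

```text
time_s: 64.42
ee_pos: [0.6148, -0.2664, 0.1736]
eef_rot: [-0.0, 0.81, 0.586, -0.0]
ft_force: [-1.0, -1.3, 0.9]
opening: 0.599
gripper_force: 0.0
```

Run:
```python
from fit import *
s=robot.get_state();print(s['ee_pos'])
p=shot('wrist','w12.png')
for n in('lid_1','case_1'):
    for d in robot.masks_of(n,p):
        print(n,round(d['p'],2),np.round(d['bbox']))
q=proj(p,[[.6155,-.314,.074]])[0]; print(q,bar(p,q,r=35))
for d in robot.masks_of('lid_1',p):
    if np.hypot(*(np.array(d['bbox'][:2])-q))<40:
        ys,xs=np.where(d['region']);print(cv2.minAreaRect(toz(p,np.c_[xs,ys],.058)[:,:2].astype(np.float32)))
jarballs(p)
a=shot('scene');b=shot('side')
def dk(p,q):
    g=p['frame'].max(2);x,y=np.round(q).astype(int);w=g[y-9:y+10,x-9:x+10];ys,xs=np.where(w<w.min()+22);return xs.mean()+x-9,ys.mean()+y-9
print('bar tri',tri(a,dk(a,proj(a,[[.6155,-.314,.07]])[0]),b,dk(b,proj(b,[[.6155,-.314,.07]])[0])))
for pp,n in((a,'scene'),(b,'side')):
    for nm in('reagent','beaker','jar'): print(n,nm,[np.round(d['bbox']).tolist() for d in robot.masks_of(nm,pp)[:1]])
```

```text
[ 0.61480011 -0.26637931  0.17364886]
lid_1 0.95 [264. 213.  60.  84.]
lid_1 0.86 [ 58. 102.  85. 112.]
lid_1 0.81 [122. 227.  82.  76.]
case_1 0.86 [138. 216.  76.  76.]
case_1 0.79 [ 39. 239.  78.  88.]
case_1 0.78 [263. 168.  50.  11.]
case_1 0.6 [ 96. 101.  58. 108.]
case_1 0.51 [ 52. 340.  14.  42.]
case_1 0.4 [266. 213.  56.  81.]
[263.0579832  219.93601334] (array([ 0.6158, -0.3133]), array([0.0413, 0.0115]), np.float32(72.8), 382)
((0.6147151589393616, -0.3144089877605438), (0.10502710938453674, 0.06493029743432999), 72.24867248535156)
ball_1 0.68 [211.   1.] 16.0 [ 0.6366 -0.0742]
ball_1 0.39 [121. 234.] 48.9 [ 0.4271 -0.2841]
bead_1 0.67 [164.   1.] 14.5 [ 0.5838 -0.0558]
bar tri [ 0.61463551 -0.31607628  0.06539071]
scene reagent [[204.0, 244.0, 31.0, 50.0]]
scene beaker [[229.0, 137.0, 11.0, 20.0]]
scene jar [[228.0, 204.0, 45.0, 45.0]]
side reagent [[162.0, 200.0, 27.0, 42.0]]
side beaker [[356.0, 153.0, 16.0, 26.0]]
side jar [[235.0, 196.0, 46.0, 40.0]]
```

The lid plate measures full size at the seated height and is centred within 1 mm. The balls are in the jar and the bystanders haven't moved.

```bash
python3 -c "
from h import *
for c in('scene','side'): jarballs(shot(c))
print(robot.finish_job())"
```

```text
ball_1 0.43 [238. 158.] 15.7 [ 0.4535 -0.2686]
ball_1 0.37 [220. 204.] 5.7 [ 0.6272 -0.0805]
bead_1 0.6 [238. 158.] 15.7 [ 0.4486 -0.2841]
bead_1 0.57 [227. 198.] 5.0 [ 0.6056 -0.0844]
ball_1 0.63 [228. 193.] 6.7 [ 0.6373 -0.0562]
the job is handed in; nothing more can be done
None
```

I handed the job in with the heavy ball and all three small balls in the jar and that case's lid back on; the hand-in returned no verdict. I weighed only one case, because it read 4.2 N (heavy about 4.2 N, light about 2.4 N). On the first try its lid came up alone by accident, before I had weighed it, and I reseated it and lifted the case closed.

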